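# Load, clamp and set the specimen shaker

## Robot

A 7-joint arm with a two-finger parallel gripper is mounted at the origin on the work surface. World frame = base frame: x ahead of the robot, y to its left, z up, the work surface at z = 0. Lengths are in m, angles in rad, forces in N, time in s.
With the tool pointing down it reaches from about 0.4 to 0.85 m from the base axis. Payload 10.4 kg.
Tool frame: the origin (TCP) lies at the centre of the arm's flange, where the gripper is bolted on; the fingertips stand 173 mm ahead of it and the grasp point (between the pads) lies 155 mm ahead of it (manip.nose_length is the distance from the TCP to the fingertips, in m); z points along the fingers, x is the direction in which the jaws open and shut, and the axes are right-handed (so a half turn about z gives the same grasp; the last joint's range is limited). The gripper opens to 85 mm and grips with 20 to 120 N. Pads are 22 mm wide; open, the fingers measure 114 mm over their backs; the gripper's body (76 mm by 85 mm) begins 54 mm behind the grasp point. The pads swing forward as they close: fully open they stand 13 mm farther back than shut.
Start: joints at [-1.33, 0.332, -0.065, 1.46, 0.022, 1.35, -0.088], TCP at [0.163, 0.603, 0.405] pointing down, gripper open.
Joint ranges: [-2.6, 2.6], [-0.5, 2.12], [-1.47, 1.34], [0.16, 2.42], [-1.27, 4.41], [0.06, 2.06], [-2.6, 2.6]. Speed limits (rad/s): [2.22, 2.22, 2.79, 2.79, 3.14, 3.14, 3.14].

## Interface

Orientations are given as a unit quaternion [x, y, z, w].
In Python, from workcell import status, cams, order, manip gives the robot as it stands.
- The arm moves only by the tool servo_tool, never from a script. Its argument "motion" is a list that holds one entry, the list of rows, each a list of 6 numbers: the shift along the tool's x, y, z in units of 50 mm (1.0 is 50 mm), then the turn, a rotation vector about the tool's x, y, z in units of 5 degrees (1.0 is 5 degrees). In form: [[[x, y, z, ax, ay, az], ...]]. A call has 1 to 12 rows; each row shifts and turns the pose as measured when the row begins, along the tool's axes as they then stand; what a row does not reach is not made up. A row lasts 1/10 s, in which the tool goes at most 50 mm and 8.59 degrees, less where a joint would pass 70% of its speed; a pose out of reach is approached as far as the arm can. A call is refused whole if a number of a shift passes 1 or a number of a turn 1, either way. A call with a gripper value outside its range is refused whole. "jaw" is the closure in counts, from 0 (fully open) to 255 (shut), set as the call begins (left out, the last holds). The fingers move at their own pace and stop on an object; "force" is the grip in N (left out, the last holds). Time passes only in rows, so rows that do not move let the fingers close. It gives the time, the measured TCP pose, the force and the opening at its end, in the units of the state.
- status.get_obs(): the state, without advancing time (a new reading comes with each control period).
- cams.camera(name): name is "scene" or "top" or "wrist"; returns a dict with "color" (420x560x3 uint8, red, green, blue), "vertical_fov" (degrees; the focal length in pixels is half the picture's height over the tangent of half this angle, whatever the lens; pixels are square), "cx", "cy" (the principal point, pixels), "extrinsics" (4x4, takes a point from camera to world coordinates). Camera axes: x right, y down, z forward; pixel columns grow to the right and rows downward; lengths in m; the calibration is good to about 2 mm. A picture is of the moment at which its call begins. There is no depth.
- order.hand_in(): hands the job in, once; it reports no verdict.
The state is a dict: "clock": time; "joint_pos": joint angles; "joint_velocities": joint speeds; "tau": joint torques, N m; "position": TCP position; "ee_rot": TCP orientation; "ft_force": force on the tool from outside, world axes, zero at the start; "torque": the same for the moment, N m; "grip_width": opening from 0.0 (shut) to 1.0 (fully open).
Only numpy, scipy, OpenCV 4.12 (cv2) and the standard library are available. Lean on these libraries where they do the work, as an engineer would, in place of code of your own. Each camera call takes 0.05 s, during which the arm holds its last target.

## Task

Get the shaker ready for its run: pull up the spring plunger and slide the clamp bar back to its wide-open hole and let it drop in there, stand every squat specimen jar from the bench upright in one row on the platform between the two rubber bars, then bring the clamp bar up to the jars and let the plunger drop fully into the hole that holds them snugly. Only when the jars are clamped, turn the speed dial until its white pointer line points at the tip of the little steel tab on the dial's surround. Leave the other things on the bench where they are.

Things in the scene. Friction and masses are not known exactly. Their poses are not given: they have to be found in the camera images.
- shaker: Bench shaker, fixed: a white box 300 mm deep (its x) by 330 mm wide (its y). Origin: centre of its underside, on the bench; x axis points from the control deck (robot's side) to the platform behind, z up. The deck's top is 62 mm up (x -150 to -65 mm); the platform's grey mat is 76 mm up (x -55 to 145 mm).
- fixed_face (a point): On the platform: middle of the jar-side face of the fixed rubber bar, at shaker (100, 0, 90) mm. The bar runs along the shaker's y (y -125 to 150 mm), 14 mm thick, its top 100 mm above the bench (24 mm above the mat). Axes as the shaker's.
- clamp_face (a point): Jar-side face of the sliding clamp bar, parallel to the fixed bar, same size and height, on the deck's side of it; the jars stand in one row on the mat between the two bars. A guide rail (12 mm above the mat) closes the left end of the row at shaker y = 152 mm, the index strip (12 mm high, y -155 to -139 mm) the right end. Axes as the shaker's.
- clamp (a joint): Travel of the clamp bar along the shaker's x, m: 0 = wide open, grows as it closes; gap between the bars' faces = 0.091 - value. Holes in the index strip at 0, 0.015, 0.030, 0.045, 0.060 (gaps 91, 76, 61, 46, 31 mm), pin play 1 mm each way. The 46 mm gap holds the 44 mm jars snugly. Sliding friction about 2 N. Starts locked at 0.060.
- plunger (a joint): Lift of the clamp's spring plunger, m: 0 = pin fully down in a hole; it rides at 0.005 on the strip between holes, is free of it above 0.006, and stops at 0.010. The spring pulls down with 6 N at 0, 9 N at 0.010. It travels with the clamp bar: held up by its knob, it also slides the bar. Let go, it drops into a hole by itself.
- plunger_knob (a point): Centre of the plunger's round black knob, 24 mm across, 23 mm high, axis upright, on the right-hand end (shaker x = 2 mm + clamp value, y = -147 mm) of the clamp bar; 132 mm above the bench when down, the knob's underside 12 mm lower. Below it an 18 mm steel neck stands on a carriage 34 x 30 mm, top 104 mm above the bench. Axes as the shaker's.
- dial (a joint): Turn of the speed dial, rad: 0 to 4.71 (270 degrees), growing clockwise seen from above. At 0 the pointer points 135 degrees from the shaker's x axis towards its y axis (to the robot's side, left). It stays where left; friction about 0.04 N m.
- dial_grip (a point): On the dial's upright axis, at shaker (-108, 45, 84) mm, 22 mm above the deck. The black bar grip is 50 mm long, 14 mm wide, and stands from 67 to 95 mm above the bench, on a round skirt 64 mm across. The point's x axis points along the bar to the end with the white pointer line; z up.
- dial_pointer (a point): Where the dial's white pointer line points: 34 mm from the dial's axis, just past the skirt's edge; turns with the dial.
- tab_tip (a point): Inner tip of the small steel tab (15 mm long, 12 mm wide, 5 mm high) on the deck round the dial, 34 mm from the dial's axis. The dial is set when dial_pointer lies over this point. The tab stays put during a run but is elsewhere round the dial at each start.
- jar0: Squat specimen jar with white screw cap, 44 mm across and 56 mm high, straight-sided, 50 to 100 g; one of three to five alike on the bench left and right of the shaker (absent ones read None from the start). Origin: centre of its underside; z up.
- jar1: Squat specimen jar with white screw cap, 44 mm across and 56 mm high, straight-sided, 50 to 100 g; one of three to five alike on the bench left and right of the shaker (absent ones read None from the start). Origin: centre of its underside; z up.
- jar2: Squat specimen jar with white screw cap, 44 mm across and 56 mm high, straight-sided, 50 to 100 g; one of three to five alike on the bench left and right of the shaker (absent ones read None from the start). Origin: centre of its underside; z up.
- jar3: Squat specimen jar with white screw cap, 44 mm across and 56 mm high, straight-sided, 50 to 100 g; one of three to five alike on the bench left and right of the shaker (absent ones read None from the start). Origin: centre of its underside; z up.
- jar4: Squat specimen jar with white screw cap, 44 mm across and 56 mm high, straight-sided, 50 to 100 g; one of three to five alike on the bench left and right of the shaker (absent ones read None from the start). Origin: centre of its underside; z up.
- cassette0: Bystander: flat white test cassette, 70 x 20 x 5 mm.
- cassette1: Bystander: flat white test cassette, 70 x 20 x 5 mm.
- scissors: Bystander: scissors lying flat, 170 mm long, 10 mm high.
- pen: Bystander: marker pen lying flat, 130 mm long, 13 mm thick.
- tube: Bystander: tall slim capped tube standing upright, 28 mm across, 94 mm high; not a jar.
- tape: Bystander: roll of paper tape lying flat, 90 mm across, 19 mm high.
- blister: Bystander: clear plastic tray, 140 x 100 x 18 mm.
Things that resemble listed ones, but are neither listed nor needed, are in the scene too. What is shaped like the jar0 but purple is not meant.

How it is judged:
On the way, in this order (a step that is already met when the one before it is completed fails the run):
1. the clamp bar is slid back to its wide-open hole with the plunger down in it (value of joint clamp below 0.004 m and value of joint plunger below 0.002 m), for 0.2 s.
2. all jars stand on the platform between the two bars (x of jar0 in the frame of shaker between 0.02 and 0.085 m and y of jar0 in the frame of shaker between -0.135 and 0.152 m and z of jar0 in the frame of shaker between 0.071 and 0.082 m and angle between each of jar0, jar1, jar2, jar3, jar4's own z axis and vertical below 0.12 rad and x of jar1 in the frame of shaker between 0.02 and 0.085 m and y of jar1 in the frame of shaker between -0.135 and 0.152 m and z of jar1 in the frame of shaker between 0.071 and 0.082 m and x of jar2 in the frame of shaker between 0.02 and 0.085 m and y of jar2 in the frame of shaker between -0.135 and 0.152 m and z of jar2 in the frame of shaker between 0.071 and 0.082 m and x of jar3 in the frame of shaker between 0.02 and 0.085 m and y of jar3 in the frame of shaker between -0.135 and 0.152 m and z of jar3 in the frame of shaker between 0.071 and 0.082 m and x of jar4 in the frame of shaker between 0.02 and 0.085 m and y of jar4 in the frame of shaker between -0.135 and 0.152 m and z of jar4 in the frame of shaker between 0.071 and 0.082 m), for 0.2 s.
3. the clamp bar is closed on the jars, plunger fully down in the hole with the 46 mm gap (value of joint clamp between 0.0425 and 0.0475 m and value of joint plunger below 0.002 m and x of jar0 in the frame of shaker between 0.066 and 0.085 m and y of jar0 in the frame of shaker between -0.135 and 0.152 m and z of jar0 in the frame of shaker between 0.071 and 0.082 m and angle between each of jar0, jar1, jar2, jar3, jar4's own z axis and vertical below 0.12 rad and x of jar1 in the frame of shaker between 0.066 and 0.085 m and y of jar1 in the frame of shaker between -0.135 and 0.152 m and z of jar1 in the frame of shaker between 0.071 and 0.082 m and x of jar2 in the frame of shaker between 0.066 and 0.085 m and y of jar2 in the frame of shaker between -0.135 and 0.152 m and z of jar2 in the frame of shaker between 0.071 and 0.082 m and x of jar3 in the frame of shaker between 0.066 and 0.085 m and y of jar3 in the frame of shaker between -0.135 and 0.152 m and z of jar3 in the frame of shaker between 0.071 and 0.082 m and x of jar4 in the frame of shaker between 0.066 and 0.085 m and y of jar4 in the frame of shaker between -0.135 and 0.152 m and z of jar4 in the frame of shaker between 0.071 and 0.082 m), for 0.2 s.
4. the dial's pointer is at the tab (horizontal distance between dial_pointer and tab_tip below 0.0035 m), for 0.2 s.
At the end, for the whole second after the job is handed in: All jars on the bench stand upright (within 0.12 rad) and at rest in one row on the platform between the bars, the clamp is in the 46 mm hole (within 2.5 mm) with the plunger down (under 2 mm), and the dial's pointer is within 3.5 mm (6 degrees) of the tab's tip (all of step 3 and horizontal distance between dial_pointer and tab_tip below 0.0035 m and linear speed of each of jar0, jar1, jar2, jar3, jar4 below 0.02 m/s); the robot touches nothing.
It fails at once if a bystander is moved more than 5 cm (distance of any of cassette0, cassette1, scissors, pen, tube, tape, blister from where it was at the start of the episode above 0.05 m).
Of jar0, jar1, jar2, jar3, jar4 only 3 to 5 are there at a start; the rules pass over those that are not, and their reading is None.
At some moment in a run one of jar0, jar1, jar2, jar3, jar4 may be knocked a few centimetres aside while the robot is not near it.
It also fails if it takes over 210 s, if anything falls off the work surface, if the arm or the gripper's body presses on something with over 40 N, if the wrist force passes 120 N, or if a joint passes its speed limit or range.

## Working session

There is one attempt and no reset: what is moved stays moved. The work goes in short steps, Python scripts to look and compute and a tool call to move; the robot and the scene stay as the last step left them, time stands still between calls to the robot, and variables do not carry over. Pictures are saved under pics/ and viewed, and the job is handed in when it is done.

Besides the shell and the picture viewer there is one more tool, called after "Call:" in YAML: its name, and indented under it one key for each argument. servo_tool: Moves the arm, as the interface text tells. Its arguments: {"type":"object","properties":{"motion":{"type":"array","items":{"type":"array","items":{"type":"array","items":{"type":"number"}}}},"jaw":{"type":"number"},"force":{"type":"number"}},"required":["motion"]}

```bash
ls; mkdir -p pics; python3 - <<'E'
from workcell import status,cams,order,manip
import cv2
o=status.get_obs()
for k,v in o.items(): print(k,v)
print(manip.nose_length)
for n in ["scene","top","wrist"]:
    c=cams.camera(n); cv2.imwrite(f"pics/a_{n}.png",c["color"][:,:,::-1]); print(n,c["vertical_fov"],c["cx"],c["cy"],c["extrinsics"])
E
```

```text
pics
clock 0.0
joint_pos [-1.32962037  0.33288399 -0.06469347  1.46095214  0.02160279  1.34990128
 -0.08848341]
joint_velocities [-1.76230785e-04  1.29582161e-03 -6.47661977e-04  3.62500896e-04
 -4.07030385e-04 -5.37896940e-05  2.13581825e-04]
tau [-3.86636975e-04 -6.25440431e+01  4.87019552e-02 -3.91609883e+01
  1.61437044e-02  1.00828646e-02  1.94911257e-05]
position [0.16291902 0.60325729 0.40390301]
ee_rot [ 7.93944571e-01  6.07989715e-01 -5.52559314e-04  4.68728689e-04]
ft_force [-0.44836133 -0.19150185 -0.03613334]
torque [ 0.02227278  0.01551403 -0.00824537]
grip_width 0.9982139856096438
0.1734
scene 52.06830331736864 284.50874330218693 207.70752076362777 [[-0.65016089  0.43818503 -0.62071306  1.16555866]
 [ 0.75959338  0.39374852 -0.51766785  0.57360477]
 [ 0.01757055 -0.80805691 -0.58884234  0.75494059]
 [ 0.          0.          0.          1.        ]]
top 43.72733885814173 284.0305770344107 208.41465155012622 [[ 0.0075449  -0.98932394  0.14553768  0.26296993]
 [-0.99985892 -0.00527954  0.01594542 -0.02762877]
 [-0.01500682 -0.14563745 -0.98922421  1.51993266]
 [ 0.          0.          0.          1.        ]]
wrist 61.619478615220196 274.054492396061 210.5582382009534 [[ 0.26022072  0.9126418   0.31523027  0.08210957]
 [ 0.96554796 -0.24544759 -0.08644429  0.62521596]
 [-0.00152016  0.32686454 -0.94506998  0.3735787 ]
 [ 0.          0.          0.          1.        ]]
```

View pics/a_top.png

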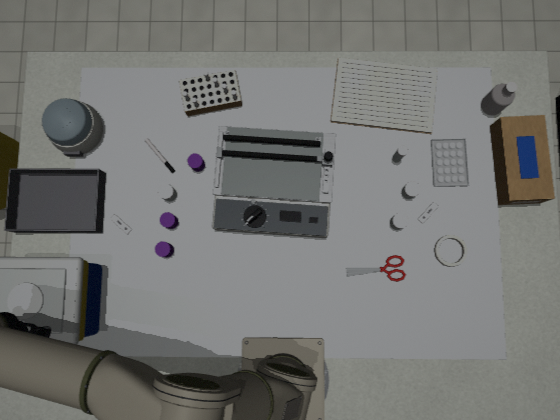

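View pics/a_scene.png

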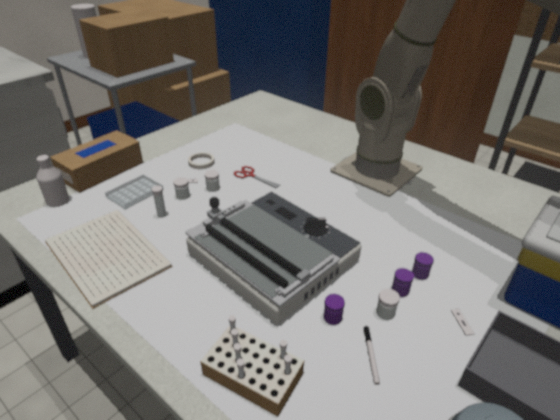

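View pics/a_wrist.png

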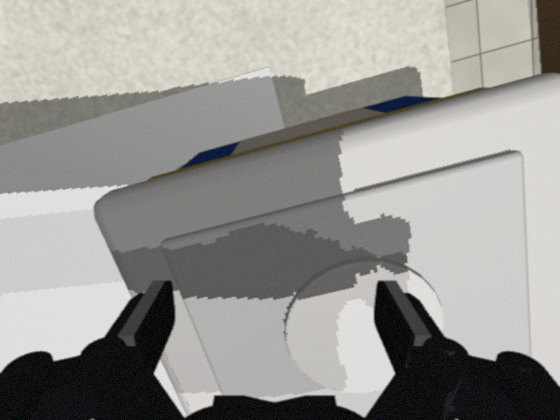

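The top view shows the shaker at the centre. White jars are at about (167,193), (411,190) and (398,222), and the slim tube is at (400,155). I'll zoom in for measurement.

```bash
cat > h.py <<'E'
import numpy as np, cv2
from workcell import status,cams
from scipy.spatial.transform import Rotation as R
def K(c):
    f=c["color"].shape[0]/2/np.tan(np.radians(c["vertical_fov"])/2); return f
def p2w(c,u,v,z):
    f=K(c); E=c["extrinsics"]; d=E[:3,:3]@np.array([(u-c["cx"])/f,(v-c["cy"])/f,1]); t=(z-E[2,3])/d[2]; return E[:3,3]+t*d
def w2p(c,P):
    E=c["extrinsics"]; q=E[:3,:3].T@(np.array(P)-E[:3,3]); f=K(c); return np.array([f*q[0]/q[2]+c["cx"],f*q[1]/q[2]+c["cy"]])
def crop(c,name,u0,v0,u1,v1,s):
    im=c["color"][v0:v1,u0:u1,::-1]; im=cv2.resize(im,None,fx=s,fy=s,interpolation=cv2.INTER_CUBIC); cv2.imwrite(f"pics/{name}.png",im)
E
python3 - <<'E'
from h import *
c=cams.camera("top")
crop(c,"b1",205,115,345,245,5.5)
crop(c,"b2",340,130,480,290,3.75)
crop(c,"b3",100,130,220,260,4.5)
E
```

```text
(no output)
```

View pics/b1.png

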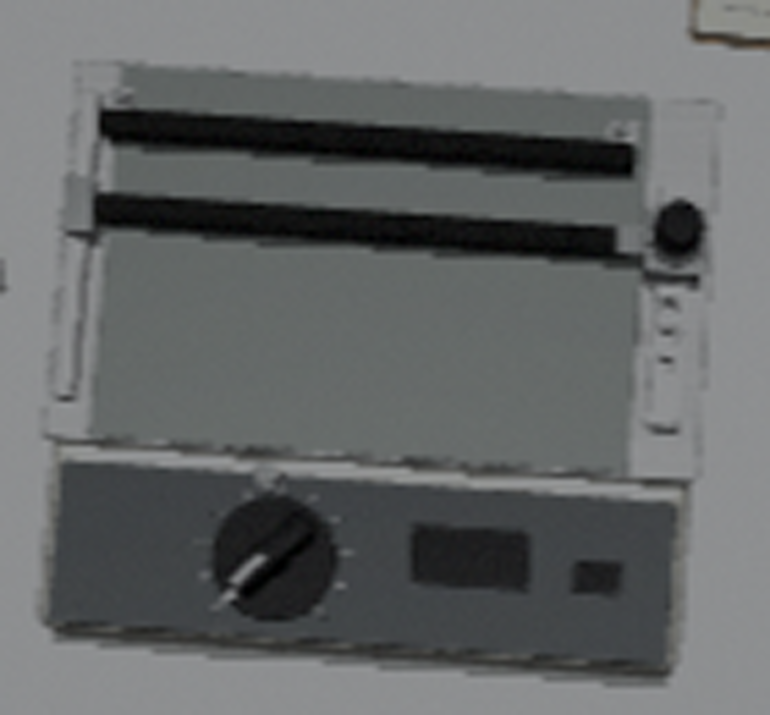

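View pics/b2.png

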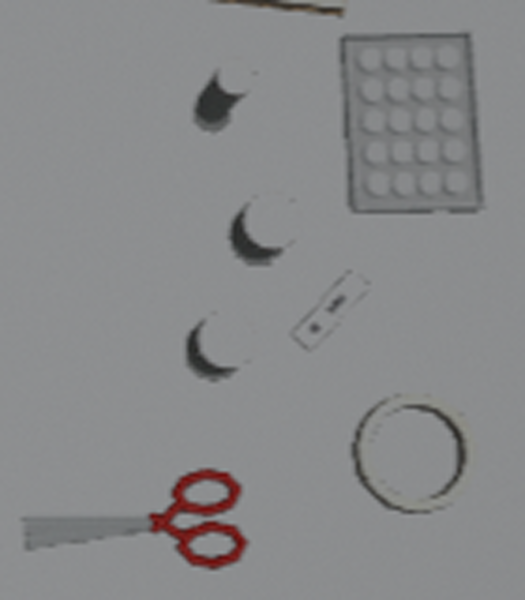

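View pics/b3.png

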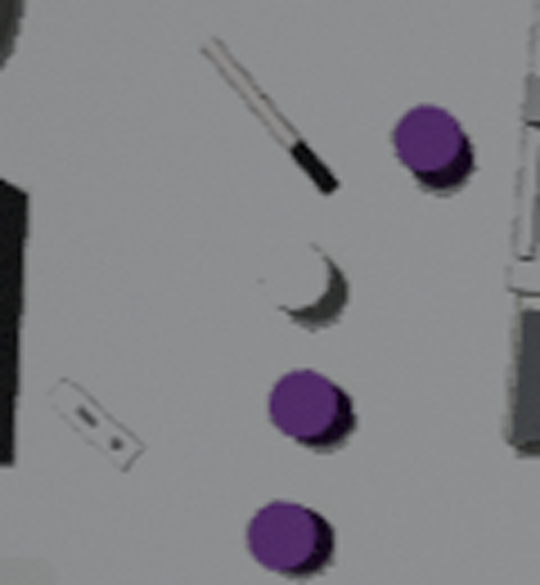

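```bash
cat >> h.py <<'E'
def s2w(T,p):
    x,y,a=T; p=np.asarray(p,float); return np.array([x+np.cos(a)*p[0]-np.sin(a)*p[1], y+np.sin(a)*p[0]+np.cos(a)*p[1], p[2]])
E
cat > fit.py <<'E'
from h import *
from scipy.optimize import least_squares
c=cams.camera("top")
obs=[((680,222),(.062,-.147,.1435)),((276,553),(-.108,.045,.085)),((101,110),(.114,.150,.1)),((635,146),(.114,-.125,.1)),((97,196),(.069,.150,.1)),((616,228),(.069,-.125,.1)),((633,176),(.100,-.125,.076))]
px=np.array([((a[0]+.5)/5.5+204.5,(a[1]+.5)/5.5+114.5) for a,_ in obs])
f=lambda T:np.concatenate([w2p(c,s2w(T,p))-q for (_,p),q in zip(obs,px)])
r=least_squares(f,[.6,0,0]); print(r.x,np.degrees(r.x[2])); print(r.fun.reshape(-1,2).round(1))
T=r.x; np.save("T.npy",T)
im=cv2.resize(c["color"][115:245,205:345,::-1],None,fx=5.5,fy=5.5,interpolation=cv2.INTER_CUBIC)
def L(ps,col=(0,0,255)):
    q=[tuple(int(t) for t in ((w2p(c,s2w(T,p))-[204.5,114.5])*5.5)) for p in ps]
    cv2.polylines(im,[np.array(q)],True,col,1)
def box(x0,x1,y0,y1,z): L([(x0,y0,z),(x1,y0,z),(x1,y1,z),(x0,y1,z)])
box(-.15,-.065,-.165,.165,.062); box(.1,.114,-.125,.15,.1); box(.055,.069,-.125,.15,.1)
box(-.055,.145,-.139,.152,.076)
L([(.062+.012*np.cos(t),-.147+.012*np.sin(t),.1435) for t in np.linspace(0,6.28,30)])
L([(-.108+.032*np.cos(t),.045+.032*np.sin(t),.067) for t in np.linspace(0,6.28,40)],(0,255,0))
cv2.imwrite("pics/fit.png",im)
for n,(u,v) in dict(jL=(0,0)).items(): pass
E
python3 fit.py
```

```text
[ 0.55832143  0.02698449 -0.05721473] -3.2781625269414807
[[-0.1 -0. ]
 [-0.6  0.6]
 [-0.7 -0.1]
 [ 0.2 -0.9]
 [-1.3 -0.2]
 [ 2.7 -0.2]
 [-0.2  0.7]]
```

View pics/fit.png

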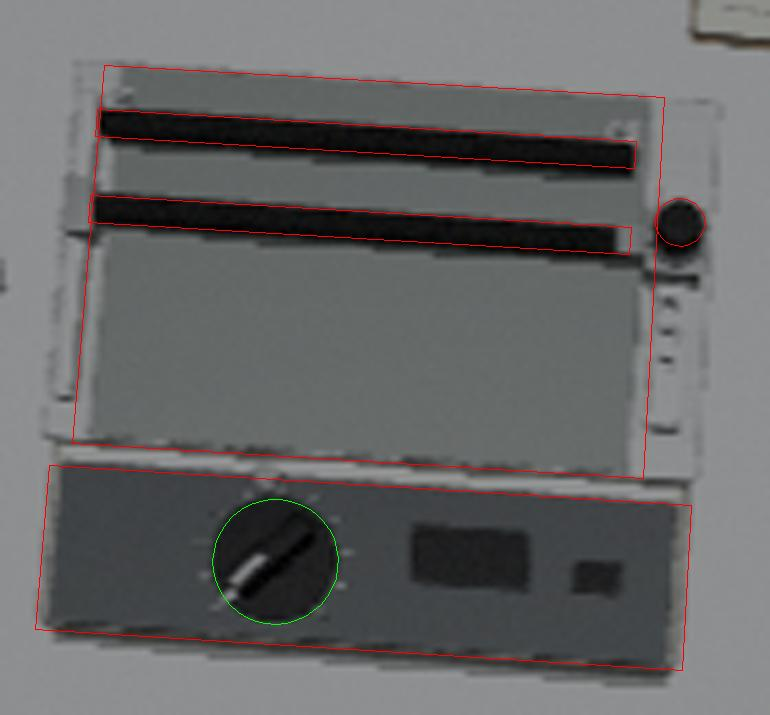

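```bash
sed -i 's/((616,228),(.069,-.125,.1)),//' fit.py; sed -i '/^for n/d' fit.py; cat >> fit.py <<'E'
def en(u0,v0,s,name,T=None):
    g=c["color"][v0:v0+45,u0:u0+45,::-1].astype(float); g=np.clip((g-110)*4,0,255).astype(np.uint8)
    return cv2.resize(g,None,fx=6,fy=6,interpolation=cv2.INTER_CUBIC)
cv2.imwrite("pics/jars.png",np.hstack([en(145,170,6,0),en(390,168,6,0),en(375,200,6,0)]))
E
python3 fit.py; python3 - <<'E'
import cv2,numpy as np
g=cv2.imread("pics/a_top.png"); print(g[193,167],g[190,411],g[215,420], g[187,413])
E
```

```text
[ 0.55838593  0.02570896 -0.05700508] -3.2661504708912856
[[ 0.4 -0. ]
 [-0.2  0.6]
 [-0.3 -0.1]
 [ 0.6 -1. ]
 [-0.8 -0.2]
 [ 0.2  0.7]]
[144 142 141] [143 142 141] [120 119 118] [144 143 141]
```

View pics/jars.png

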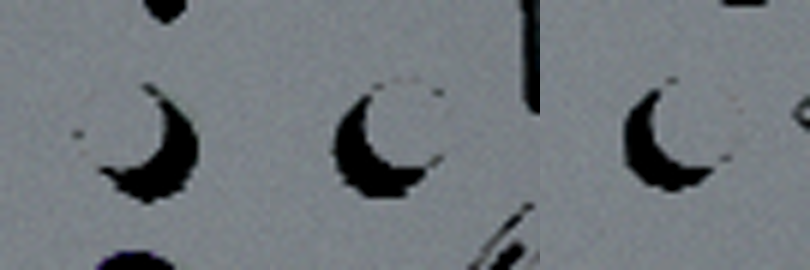

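```bash
cat > jars.py <<'E'
from h import *
c=cams.camera("top"); T=np.load("T.npy"); print("T",T)
out=[]
for u0,v0,a,b in [(145,170,122,128),(390,168,133,123),(375,200,152,120)]:
    P=p2w(c,u0+(a+.5)/6-.5,v0+(b+.5)/6-.5,.056); 
    g=np.clip((c["color"][v0:v0+45,u0:u0+45,::-1].astype(float)-110)*4,0,255).astype(np.uint8)
    im=cv2.resize(g,None,fx=6,fy=6,interpolation=cv2.INTER_CUBIC)
    for z in (0,.056):
        q=[(w2p(c,[P[0]+.022*np.cos(t),P[1]+.022*np.sin(t),z])-[u0-.5,v0-.5])*6 for t in np.linspace(0,6.28,40)]
        cv2.polylines(im,[np.int32(q)],True,(0,0,255),1)
    out.append(im); print(P.round(4), np.hypot(P[0],P[1]))
    d=s2w((0,0,-T[2]),[P[0]-T[0],P[1]-T[1],0]); print(" shaker",d[:2].round(3))
cv2.imwrite("pics/jars2.png",np.hstack(out))
for n,(u,v) in dict(tab=(270,480),tabin=(272,490)).items():
    P=p2w(c,(u+.5)/5.5+204.5,(v+.5)/5.5+114.5,.065); d=s2w((0,0,-T[2]),[P[0]-T[0],P[1]-T[1],0])[:2]-[-.108,.045]; print(n,np.hypot(*d),np.degrees(np.arctan2(d[1],d[0])))
E
python3 jars.py
```

```text
T [ 0.55838593  0.02570896 -0.05700508]
[0.527 0.336 0.056] 0.624999004880282
 shaker [-0.049  0.308]
[ 0.5385 -0.3655  0.056 ] 0.6508358727231335
 shaker [ 0.002 -0.392]
[ 0.4484 -0.3299  0.056 ] 0.5566473114522706
 shaker [-0.09  -0.361]
tab 0.04236383182559253 9.644572055384737
tabin 0.03709645961340703 8.832389384430918
```

View pics/jars2.png

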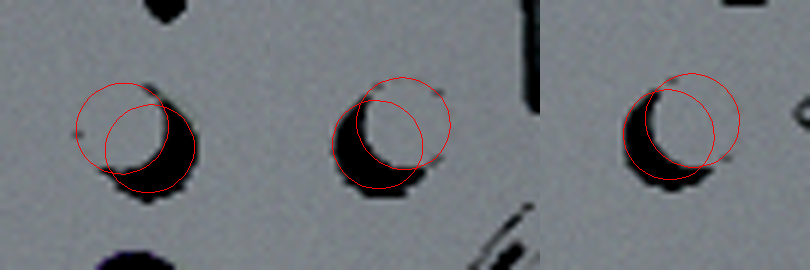

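```bash
cat >> h.py <<'E'
def plan(x,y,z,psi,step=.048,tilt=None):
    """rows to reach TCP x,y,z tool down with tool x at azimuth psi deg"""
    o=status.get_obs(); p=np.array(o["position"]); r=R.from_quat(o["ee_rot"])
    a=np.radians(psi); M=np.c_[[np.cos(a),np.sin(a),0],[np.sin(a),-np.cos(a),0],[0,0,-1]]; rt=R.from_matrix(M)
    d=np.array([x,y,z])-p; rv=(r.inv()*rt).as_rotvec(); n=int(max(1,np.ceil(np.linalg.norm(d)/step),np.ceil(np.degrees(np.abs(rv)).max()/5)))
    rows=[]
    for i in range(n):
        ri=r*R.from_rotvec(rv*i/n); t=ri.inv().apply(d/n)/.05
        rows.append(list(t.round(3))+list((np.degrees(rv)/n/5).round(3)))
    print("d",d.round(4),"rot",np.degrees(rv).round(1),"n",n)
    k=0
    while k<n:
        print("[["+",".join("["+",".join("%g"%v for v in q)+"]" for q in rows[k:k+12])+"]]"); k+=12
def st():
    o=status.get_obs(); M=R.from_quat(o["ee_rot"]).as_matrix()
    print("t %.2f"%o["clock"],"p",np.round(o["position"],4),"psi %.2f"%np.degrees(np.arctan2(M[1,0],M[0,0])),"z",M[:,2].round(3),"F",np.round(o["ft_force"],1),"g %.3f"%o["grip_width"])
E
python3 - <<'E'
from h import *
T=np.load("T.npy"); k=s2w(T,(.062,-.147,.132)); print(k)
plan(k[0],k[1],.40,-3.3)
E
```

```text
[ 0.61191001 -0.12458466  0.132     ]
d [ 0.449  -0.7279 -0.0046] rot [ 0.   0.  78.2] n 18
[[[-0.651,0.692,0.005,0,0,0.869],[-0.596,0.74,0.005,0,0,0.869],[-0.539,0.783,0.005,0,0,0.869],[-0.478,0.821,0.005,0,0,0.869],[-0.414,0.855,0.005,0,0,0.869],[-0.348,0.884,0.005,0,0,0.869],[-0.28,0.908,0.005,0,0,0.869],[-0.211,0.927,0.005,0,0,0.869],[-0.14,0.94,0.005,0,0,0.869],[-0.068,0.948,0.005,0,0,0.869],[0.004,0.95,0.005,0,0,0.869],[0.076,0.947,0.005,0,0,0.869]]]
[[[0.147,0.939,0.005,0,0,0.869],[0.218,0.925,0.005,0,0,0.869],[0.287,0.906,0.005,0,0,0.869],[0.355,0.882,0.005,0,0,0.869],[0.421,0.852,0.005,0,0,0.869],[0.484,0.818,0.005,0,0,0.869]]]
```

Call:
servo_tool:
  motion:
    - [[-0.65,0.69,0,0,0,0.87],[-0.6,0.74,0,0,0,0.87],[-0.54,0.78,0,0,0,0.87],[-0.48,0.82,0,0,0,0.87],[-0.41,0.86,0,0,0,0.87],[-0.35,0.88,0,0,0,0.87],[-0.28,0.91,0,0,0,0.87],[-0.21,0.93,0,0,0,0.87],[-0.14,0.94,0,0,0,0.87],[-0.07,0.95,0,0,0,0.87],[0,0.95,0,0,0,0.87],[0.08,0.95,0,0,0,0.87]]
  jaw: 80

```text
clock: 1.55
position: [0.4614, 0.0992, 0.4031]
ee_rot: [0.983, 0.185, 0.001, -0.003]
ft_force: [1.5, 0.6, 0.5]
grip_width: 0.69
```

```bash
python3 - <<'E'
from h import *
st()
T=np.load("T.npy"); k=s2w(T,(.062,-.147,.132)); print(k)
plan(k[0],k[1],.40,-3.3)
E
```

```text
t 1.55 p [0.4614 0.0992 0.4031] psi 21.32 z [ 0.     0.006 -1.   ] F [1.5 0.6 0.5] g 0.690
[ 0.61191001 -0.12458466  0.132     ]
d [ 0.1505 -0.2238 -0.0031] rot [-0.3 -0.1 24.6] n 6
[[[0.196,0.877,0.006,-0.011,-0.002,0.821],[0.258,0.861,0.007,-0.011,-0.002,0.821],[0.319,0.84,0.008,-0.011,-0.002,0.821],[0.379,0.815,0.008,-0.011,-0.002,0.821],[0.436,0.786,0.009,-0.011,-0.002,0.821],[0.491,0.753,0.01,-0.011,-0.002,0.821]]]
```

Call:
servo_tool:
  motion:
    - [[0.2,0.88,0,0,0,0.82],[0.26,0.86,0,0,0,0.82],[0.32,0.84,0,0,0,0.82],[0.38,0.82,0,0,0,0.82],[0.44,0.79,0,0,0,0.82],[0.49,0.75,0,0,0,0.82],[0,0,0,0,0,0]]
  jaw: 110

```text
clock: 2.25
position: [0.6158, -0.142, 0.4027]
ee_rot: [0.999, -0.041, 0.002, -0.002]
ft_force: [-1.2, 0.1, -0.3]
grip_width: 0.571
```

```bash
cat > wr.py <<'E'
from h import *
import sys
st(); T=np.load("T.npy")
c=cams.camera("wrist"); im=c["color"][:,:,::-1].copy()
val=float(sys.argv[2])
def L(ps,col=(0,0,255)):
    q=[tuple(int(round(t)) for t in w2p(c,s2w(T,p))) for p in ps]
    cv2.polylines(im,[np.array(q)],True,col,1)
def box(x0,x1,y0,y1,z): L([(x0,y0,z),(x1,y0,z),(x1,y1,z),(x0,y1,z)])
if len(sys.argv)<4:
    box(-.15,-.065,-.165,.165,.062); box(.1,.114,-.125,.15,.1); box(-.005+val,.009+val,-.125,.15,.1)
    L([(.002+val+.012*np.cos(t),-.147+.012*np.sin(t),.1435) for t in np.linspace(0,6.28,30)])
    L([(-.108+.032*np.cos(t),.045+.032*np.sin(t),.067) for t in np.linspace(0,6.28,40)],(0,255,0))
cv2.imwrite(f"pics/{sys.argv[1]}.png",im)
E
python3 wr.py w1 .06
```

```text
t 2.25 p [ 0.6158 -0.142   0.4027] psi -4.72 z [ 0.004  0.004 -1.   ] F [-1.2  0.1 -0.3] g 0.571
```

View pics/w1.png

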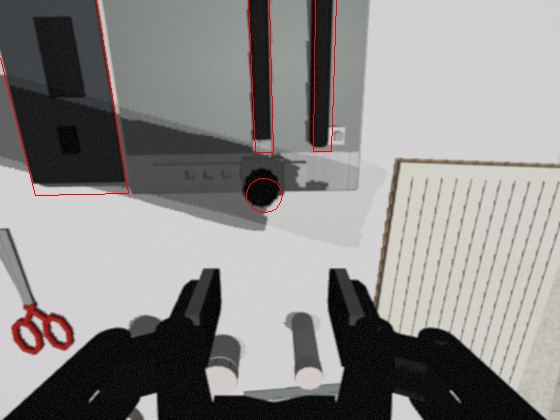

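```bash
python3 - <<'E'
from h import *
c=cams.camera("wrist"); crop(c,"w1c",100,60,380,240,2.8)
st()
E
```

```text
t 2.35 p [ 0.6151 -0.1377  0.4032] psi -4.32 z [ 0.004  0.007 -1.   ] F [-0.7  0.6 -0. ] g 0.569
```

View pics/w1c.png

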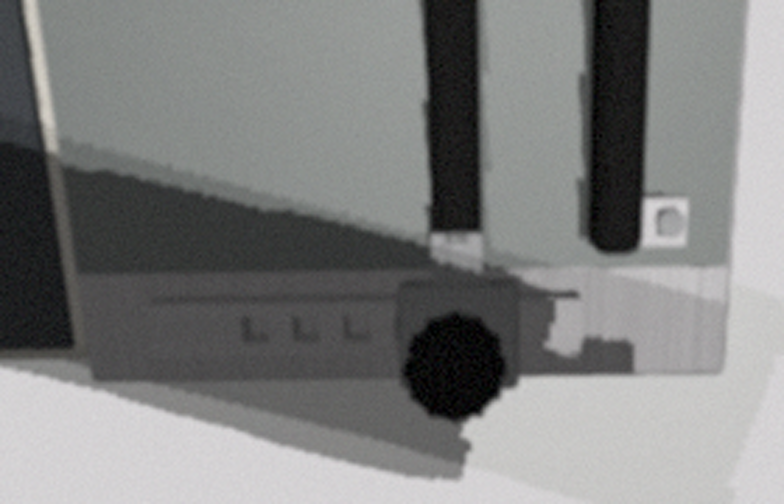

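```bash
python3 - <<'E'
from h import *
c=cams.camera("wrist"); T=np.load("T.npy"); st()
for n,u,v,z in [("knob .062 -.147",455,365,.1435),("bar .107 -.125",617,247,.1),("strip? -.155",722,372,.088),("strip -.155",93,378,.088),("y-.139",400,268,.088),("clampbar .055",427,150,.1),(".069",479,150,.1),(".100",592,150,.1),(".114",647,150,.1)]:
    P=p2w(c,(u+.5)/2.8+99.5,(v+.5)/2.8+59.5,z); d=s2w((0,0,-T[2]),[P[0]-T[0],P[1]-T[1],0]); print(n,P.round(4),d[:2].round(4))
E
```

```text
t 2.40 p [ 0.6149 -0.1363  0.4035] psi -4.18 z [ 0.005  0.008 -1.   ] F [0.5 1.1 0.3] g 0.570
knob .062 -.147 [ 0.6103 -0.1158  0.1435] [ 0.0599 -0.1383]
bar .107 -.125 [ 0.6556 -0.0973  0.1   ] [ 0.104  -0.1173]
strip? -.155 [ 0.6873 -0.139   0.088 ] [ 0.1381 -0.1571]
strip -.155 [ 0.4987 -0.1266  0.088 ] [-0.0509 -0.1554]
y-.139 [ 0.5941 -0.1006  0.088 ] [ 0.0428 -0.124 ]
clampbar .055 [ 0.6057 -0.0676  0.1   ] [ 0.0526 -0.0905]
.069 [ 0.6196 -0.0687  0.1   ] [ 0.0665 -0.0907]
.100 [ 0.6497 -0.0709  0.1   ] [ 0.0967 -0.0913]
.114 [ 0.6644 -0.072   0.1   ] [ 0.1115 -0.0916]
```

```bash
python3 - <<'E'
from h import *
st()
c=cams.camera("wrist"); crop(c,"w2c",100,60,380,240,2.8)
st()
import pickle; pickle.dump(c,open("c.pkl","wb"))
E
```

```text
t 2.40 p [ 0.6149 -0.1363  0.4035] psi -4.18 z [ 0.005  0.008 -1.   ] F [0.5 1.1 0.3] g 0.570
t 2.45 p [ 0.6148 -0.1356  0.4038] psi -4.11 z [ 0.005  0.009 -1.   ] F [ 0.5  0.4 -0.5] g 0.570
```

View pics/w2c.png

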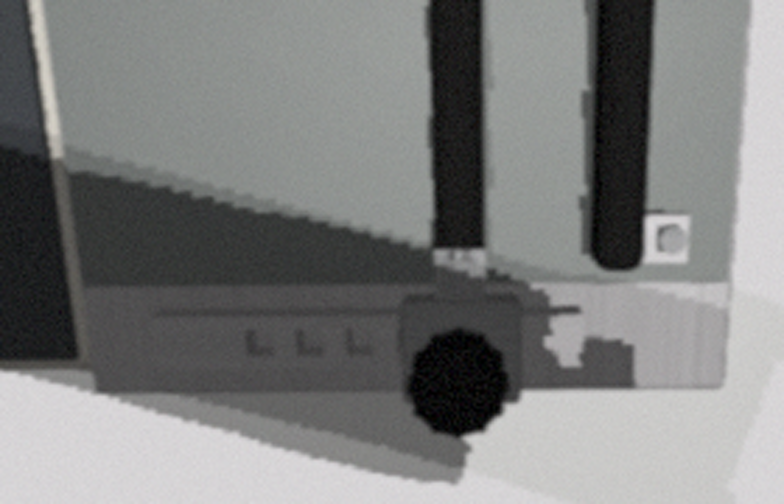

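```bash
python3 - <<'E'
from h import *
import pickle; c=pickle.load(open("c.pkl","rb")); T=np.load("T.npy")
for n,u,v,z in [("knob .062 -.147",458,382,.1435),("bar .107 -.125",617,266,.1),("strip -.155",722,387,.088),("strip -.155",95,391,.088),("y-.139",400,288,.088),("clampbar .055",431,170,.1),(".069",485,170,.1),(".100",594,170,.1),(".114",647,170,.1)]:
    P=p2w(c,(u+.5)/2.8+99.5,(v+.5)/2.8+59.5,z); d=s2w((0,0,-T[2]),[P[0]-T[0],P[1]-T[1],0]); print(n,P.round(4),d[:2].round(4))
E
```

```text
knob .062 -.147 [ 0.6106 -0.1185  0.1435] [ 0.0603 -0.141 ]
bar .107 -.125 [ 0.6554 -0.1008  0.1   ] [ 0.104  -0.1208]
strip -.155 [ 0.6874 -0.142   0.088 ] [ 0.1384 -0.1601]
strip -.155 [ 0.4984 -0.1292  0.088 ] [-0.0511 -0.1581]
y-.139 [ 0.5934 -0.1048  0.088 ] [ 0.0424 -0.1283]
clampbar .055 [ 0.6061 -0.0712  0.1   ] [ 0.0532 -0.0941]
.069 [ 0.6206 -0.0723  0.1   ] [ 0.0677 -0.0943]
.100 [ 0.65   -0.0744  0.1   ] [ 0.0972 -0.0948]
.114 [ 0.6643 -0.0755  0.1   ] [ 0.1115 -0.095 ]
```

```bash
python3 - <<'E'
from h import *
plan(.6108,-.121,.355,-3.3,step=.02)
E
```

```text
d [-0.004   0.0146 -0.0488] rot [-0.5 -0.3 -0.8] n 3
[[[-0.035,-0.092,0.326,-0.035,-0.018,-0.054],[-0.034,-0.093,0.326,-0.035,-0.018,-0.054],[-0.033,-0.094,0.326,-0.035,-0.018,-0.054]]]
```

Call:
servo_tool:
  motion:
    - [[-0.035,-0.09,0.33,-0.03,-0.02,-0.05],[-0.035,-0.09,0.33,-0.03,-0.02,-0.05],[-0.035,-0.09,0.33,-0.03,-0.02,-0.05],[0,0,0,0,0,0],[0,0,0,0,0,0]]

```text
clock: 2.95
position: [0.6095, -0.1134, 0.3564]
ee_rot: [1.0, -0.023, 0.002, -0.004]
ft_force: [0.4, 0.7, 1.0]
grip_width: 0.571
```

```bash
python3 wr.py w3 .06; python3 -c "
from h import *
plan(.6108,-.121,.355,-3.3,step=.02)"
```

```text
t 2.95 p [ 0.6095 -0.1134  0.3564] psi -2.60 z [ 0.005  0.007 -1.   ] F [0.4 0.7 1. ] g 0.571
d [ 0.0012 -0.0077 -0.0014] rot [-0.4 -0.3  0.7] n 1
[[[0.031,0.153,0.026,-0.088,-0.05,0.142]]]
```

View pics/w3.png

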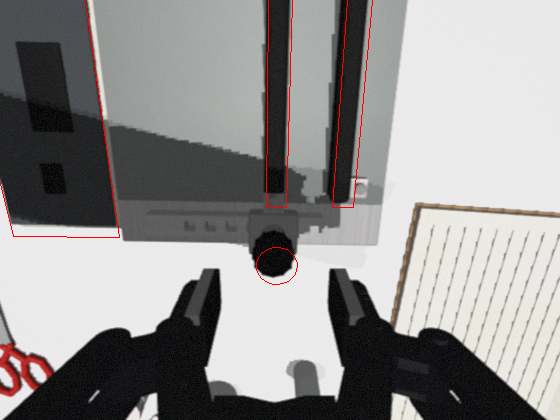

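```bash
python3 - <<'E'
from h import *
st(); c=cams.camera("wrist"); o=status.get_obs(); M=R.from_quat(o["ee_rot"]).as_matrix(); p=np.array(o["position"])
for q in [(-.0243,-.011,.168),(.0243,-.011,.168),(-.0243,.011,.168),(.0243,.011,.168),(.0243,-.011,.14),(.0243,.011,.14)]:
    print(q,w2p(c,p+M@np.array(q)).round(1))
P=p2w(c,273,256,.1435); print(P)
crop(c,"w3c",150,180,400,420,2.4)
E
```

```text
t 3.00 p [ 0.6096 -0.1133  0.3564] psi -2.59 z [ 0.005  0.007 -1.   ] F [0.5 0.6 0.3] g 0.567
(-0.0243, -0.011, 0.168) [217.6 267.3]
(0.0243, -0.011, 0.168) [328.7 267.5]
(-0.0243, 0.011, 0.168) [220.1 310.2]
(0.0243, 0.011, 0.168) [326.2 310.3]
(0.0243, -0.011, 0.14) [340.1 304.5]
(0.0243, 0.011, 0.14) [336.5 353.8]
[ 0.6103063  -0.11804923  0.1435    ]
```

View pics/w3c.png

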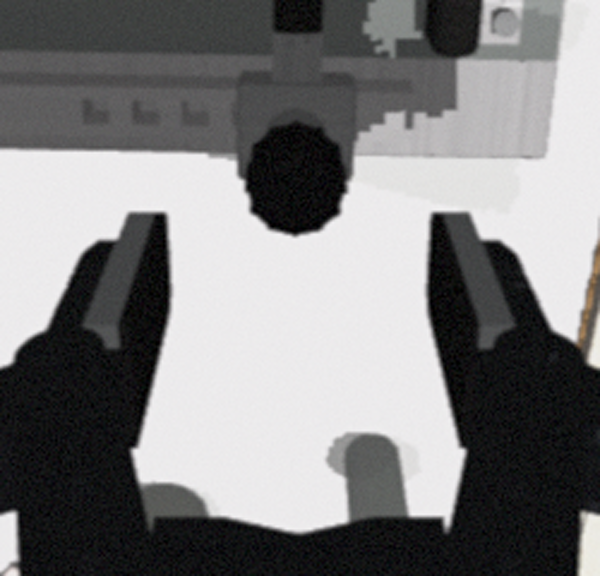

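```bash
python3 - <<'E'
from h import *
T=np.load("T.npy"); T[0]-=.002; T[1]+=.005; np.save("T.npy",T)
plan(.6102,-.1182,.356,-3.3,step=.02)
plan(.6102,-.1182,.288,-3.3,step=.015)
E
```

```text
d [ 0.0005 -0.0044 -0.0005] rot [-0.4 -0.3  0.7] n 1
[[[0.015,0.088,0.009,-0.084,-0.054,0.133]]]
d [ 0.0005 -0.0044 -0.0685] rot [-0.4 -0.3  0.7] n 5
[[[0.002,0.02,0.274,-0.017,-0.011,0.027],[0.002,0.019,0.274,-0.017,-0.011,0.027],[0.002,0.019,0.274,-0.017,-0.011,0.027],[0.003,0.018,0.274,-0.017,-0.011,0.027],[0.003,0.018,0.274,-0.017,-0.011,0.027]]]
```

Call:
servo_tool:
  motion:
    - [[0.015,0.09,0.1,-0.08,-0.05,0.13],[0,0,0.3,0,0,0],[0,0,0.3,0,0,0],[0,0,0.3,0,0,0],[0,0,0.25,0,0,0],[0,0,0.05,0,0,0],[0,0,0,0,0,0],[0,0,0,0,0,0]]

```text
clock: 3.85
position: [0.6101, -0.1196, 0.2857]
ee_rot: [1.0, -0.03, -0.0, 0.0]
ft_force: [0.4, -0.2, -0.1]
grip_width: 0.569
```

```bash
python3 wr.py w4 .06; python3 -c "
from h import *
plan(.6102,-.1182,.288,-3.3,step=.02)"
```

```text
t 3.85 p [ 0.6101 -0.1196  0.2857] psi -3.42 z [-0.    -0.001 -1.   ] F [ 0.4 -0.2 -0.1] g 0.569
d [0.     0.0014 0.0021] rot [ 0.   0.  -0.1] n 1
[[[-0.001,-0.028,-0.043,0.01,0,-0.023]]]
```

View pics/w4.png

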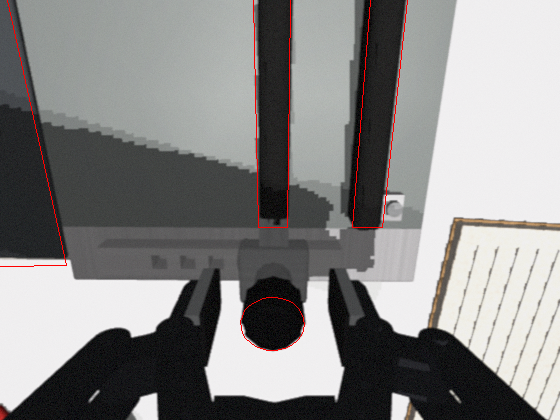

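Overlay and knob now agree; the knob is at (273,323), centred between the pads. Closing.

Call:
servo_tool:
  motion:
    - [[0,0,0,0,0,0],[0,0,0,0,0,0],[0,0,0,0,0,0],[0,0,0,0,0,0],[0,0,0,0,0,0],[0,0,0,0,0,0]]
  jaw: 255
  force: 70

```text
clock: 4.5
position: [0.6104, -0.1197, 0.2871]
ee_rot: [1.0, -0.03, 0.001, 0.0]
ft_force: [0.5, -0.7, -1.0]
grip_width: 0.255
```

Call:
servo_tool:
  motion:
    - [[0,0,-0.05,0,0,0],[0,0,-0.05,0,0,0],[0,0,-0.05,0,0,0],[0,0,0,0,0,0],[0,0,0,0,0,0]]

```text
clock: 5.0
position: [0.61, -0.1195, 0.2934]
ee_rot: [1.0, -0.03, -0.0, 0.001]
ft_force: [1.0, -1.8, -8.4]
grip_width: 0.255
```

```bash
python3 -c "
from h import *
st()"
```

```text
t 5.00 p [ 0.61   -0.1195  0.2934] psi -3.41 z [-0.    -0.001 -1.   ] F [ 1.  -1.8 -8.4] g 0.255
```

Call:
servo_tool:
  motion:
    - [[0,0,-0.04,0,0,0],[0,0,-0.02,0,0,0],[0,0,0,0,0,0]]

```text
clock: 5.3
position: [0.6098, -0.1195, 0.2961]
ee_rot: [1.0, -0.03, -0.001, 0.001]
ft_force: [2.0, -0.7, -7.9]
grip_width: 0.256
```

Call:
servo_tool:
  motion:
    - [[-0.2,0,0,0,0,0],[-0.2,0,0,0,0,0],[-0.2,0,0,0,0,0],[-0.2,0,0,0,0,0],[0,0,0,0,0,0]]

```text
clock: 5.8
position: [0.5667, -0.1167, 0.296]
ee_rot: [1.0, -0.03, -0.001, 0.0]
ft_force: [-1.0, -1.9, -9.3]
grip_width: 0.254
```

```bash
python3 -c "
from h import *
st(); T=np.load('T.npy'); k=s2w(T,(.002,-.147,0)); print(k)"
```

```text
t 5.80 p [ 0.5667 -0.1167  0.296 ] psi -3.41 z [-0.001 -0.001 -1.   ] F [-1.  -1.9 -9.3] g 0.254
[ 0.55000748 -0.1161662   0.        ]
```

Call:
servo_tool:
  motion:
    - [[-0.2,0,0,0,0,0],[-0.12,0,0,0,0,0],[0,0,0,0,0,0],[0,0,0,0,0,0]]

```text
clock: 6.2
position: [0.5492, -0.1157, 0.2963]
ee_rot: [1.0, -0.03, -0.0, 0.0]
ft_force: [2.0, -0.4, -9.1]
grip_width: 0.256
```

```bash
python3 wr.py w5 0
```

```text
t 6.20 p [ 0.5492 -0.1157  0.2963] psi -3.40 z [-0.001 -0.    -1.   ] F [ 2.  -0.4 -9.1] g 0.256
```

View pics/w5.png

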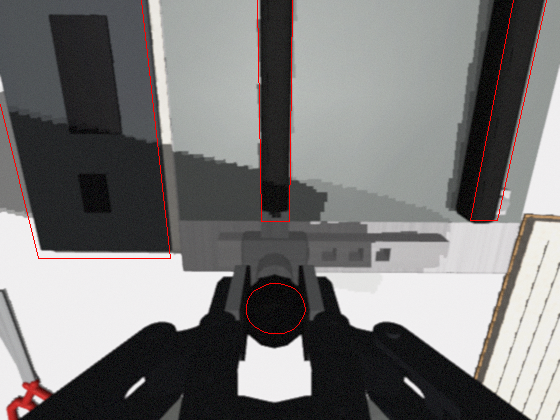

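Call:
servo_tool:
  motion:
    - [[0,0,0.06,0,0,0],[0,0,0.06,0,0,0],[0,0,0.06,0,0,0],[0,0,0,0,0,0],[0,0,0,0,0,0]]

```text
clock: 6.75
position: [0.5499, -0.1158, 0.2872]
ee_rot: [1.0, -0.03, -0.001, 0.0]
ft_force: [-1.9, 0.3, -4.3]
grip_width: 0.251
```

Call:
servo_tool:
  motion:
    - [[0,0,0,0,0,0],[0,0,0,0,0,0],[0,0,0,0,0,0],[0,0,0,0,0,0]]
  jaw: 110

```text
clock: 7.15
position: [0.5511, -0.1162, 0.2888]
ee_rot: [1.0, -0.03, 0.002, 0.0]
ft_force: [-1.0, 0.6, 0.1]
grip_width: 0.561
```

```bash
python3 wr.py w6 0
```

```text
t 7.15 p [ 0.5511 -0.1162  0.2888] psi -3.40 z [ 0.003 -0.001 -1.   ] F [-1.   0.6  0.1] g 0.561
```

View pics/w6.png

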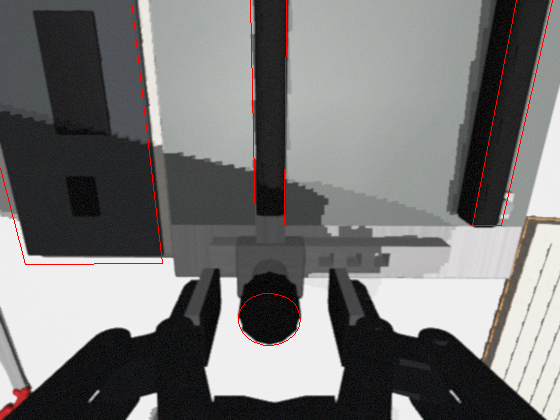

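```bash
python3 - <<'E'
from h import *
c=cams.camera("top")
for n,u,v,z in [("tubetop",238,78,.094),("tubebase",212,118,0.0),("cass",330,310,.005)]:
    print(n,p2w(c,(u+.5)/3.75+339.5,(v+.5)/3.75+129.5,z)+[-.002,.005,0])
plan(.5500,-.1163,.36,-3.4)
E
```

```text
tubetop [ 0.63604839 -0.33066925  0.094     ]
tubebase [ 0.6281919 -0.3296549  0.       ]
cass [ 0.4746509  -0.41635348  0.005     ]
d [-0.001  -0.0001  0.0713] rot [ 0.  -0.2 -0. ] n 2
[[[-0.008,0.002,-0.713,0.002,-0.017,-0],[-0.009,0.002,-0.713,0.002,-0.017,-0]]]
```

Call:
servo_tool:
  motion:
    - [[0,0,-0.6,0,0,0],[0,0,-0.8,0,0,0],[0,0,-0.2,0,0,0]]
  jaw: 40

```text
clock: 7.55
position: [0.5502, -0.116, 0.3694]
ee_rot: [1.0, -0.03, -0.001, 0.001]
ft_force: [0.4, -1.5, 0.7]
grip_width: 0.842
```

```bash
python3 - <<'E'
from h import *
st()
plan(.4464,-.325,.35,60)
E
```

```text
t 7.55 p [ 0.5502 -0.116   0.3694] psi -3.42 z [-0.001 -0.001 -1.   ] F [ 0.4 -1.5  0.7] g 0.842
d [-0.1038 -0.209  -0.0194] rot [  0.    0.1 -63.4] n 13
[[[-0.14,0.331,0.03,0,0.002,-0.976],[-0.168,0.317,0.03,0,0.002,-0.976],[-0.194,0.302,0.03,0,0.002,-0.976],[-0.219,0.284,0.03,0,0.002,-0.976],[-0.243,0.265,0.03,0,0.002,-0.976],[-0.264,0.243,0.03,0,0.002,-0.976],[-0.284,0.22,0.03,0,0.002,-0.976],[-0.302,0.195,0.03,0,0.002,-0.976],[-0.317,0.168,0.03,0,0.002,-0.976],[-0.33,0.141,0.03,0,0.002,-0.976],[-0.341,0.112,0.03,0,0.002,-0.976],[-0.349,0.083,0.03,0,0.002,-0.976]]]
[[[-0.355,0.053,0.03,0,0.002,-0.976]]]
```

Call:
servo_tool:
  motion:
    - [[-0.14,0.33,0.03,0,0,-0.98],[-0.17,0.32,0.03,0,0,-0.98],[-0.19,0.3,0.03,0,0,-0.98],[-0.22,0.28,0.03,0,0,-0.98],[-0.24,0.26,0.03,0,0,-0.98],[-0.26,0.24,0.03,0,0,-0.98],[-0.28,0.22,0.03,0,0,-0.98],[-0.3,0.2,0.03,0,0,-0.98],[-0.32,0.17,0.03,0,0,-0.98],[-0.33,0.14,0.03,0,0,-0.98],[-0.34,0.11,0.03,0,0,-0.98],[-0.34,0.08,0.03,0,0,-0.9]]

```text
clock: 8.75
position: [0.4571, -0.3139, 0.3504]
ee_rot: [0.876, 0.482, 0.002, 0.0]
ft_force: [0.7, 0.3, 0.1]
grip_width: 0.843
```

Call:
servo_tool:
  motion:
    - [[0,0,0,0,0,0],[0,0,0,0,0,0],[0,0,0,0,0,0]]

```text
clock: 9.05
position: [0.456, -0.3152, 0.3497]
ee_rot: [0.877, 0.48, 0.001, 0.0]
ft_force: [0.6, 1.5, 0.1]
grip_width: 0.845
```

```bash
cat > jw.py <<'E'
from h import *
import sys
st(); c=cams.camera("wrist"); im=c["color"][:,:,::-1].copy()
for a in sys.argv[2:]:
    x,y,zb=[float(t) for t in a.split(",")]
    for z,col in ((zb,(0,255,0)),(zb+.056,(0,0,255))):
        q=[w2p(c,[x+.022*np.cos(t),y+.022*np.sin(t),z]) for t in np.linspace(0,6.28,40)]
        cv2.polylines(im,[np.int32(np.round(q))],True,col,1)
cv2.imwrite(f"pics/{sys.argv[1]}.png",im)
import pickle; pickle.dump(c,open("c.pkl","wb"))
E
python3 jw.py w7 .4464,-.325,0 .5365,-.3605,0
```

```text
t 9.05 p [ 0.456  -0.3152  0.3497] psi 57.39 z [ 0.002  0.001 -1.   ] F [0.6 1.5 0.1] g 0.845
```

View pics/w7.png

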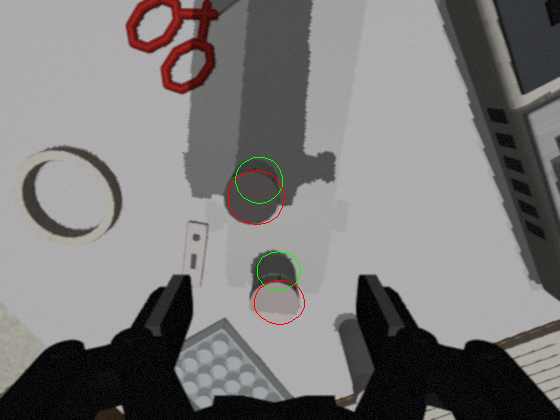

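```bash
python3 - <<'E'
from h import *
import pickle; c=pickle.load(open("c.pkl","rb"))
g=cv2.createCLAHE(4,(4,4)).apply(cv2.cvtColor(c["color"][130:340,190:350],cv2.COLOR_RGB2GRAY))
cv2.imwrite("pics/w7c.png",cv2.resize(g,None,fx=2.8,fy=2.8,interpolation=cv2.INTER_CUBIC))
E
```

```text
(no output)
```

View pics/w7c.png

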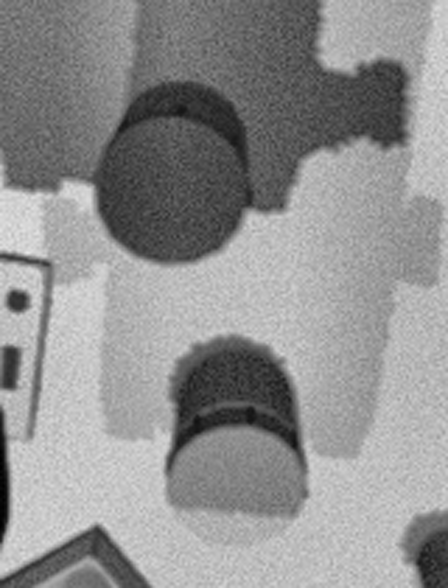

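```bash
python3 - <<'E'
from h import *
import pickle; c=pickle.load(open("c.pkl","rb"))
A=p2w(c,251.1,196.8,.056);B=p2w(c,273.9,302.9,.056);print(A,B)
plan(A[0],A[1],.300,60)
E
```

```text
[ 0.44369596 -0.32753218  0.056     ] [ 0.53457796 -0.36448666  0.056     ]
d [-0.0125 -0.0126 -0.0497] rot [ 0.1 -0.1 -2.6] n 2
[[[-0.175,-0.038,0.497,0.007,-0.012,-0.256],[-0.173,-0.042,0.497,0.007,-0.012,-0.256]]]
```

Call:
servo_tool:
  motion:
    - [[-0.17,-0.04,0.4,0,0,-0.25],[-0.17,-0.04,0.4,0,0,-0.25],[0,0,0,0,0,0],[0,0,0,0,0,0]]

```text
clock: 9.5
position: [0.4464, -0.3242, 0.3097]
ee_rot: [0.866, 0.501, 0.002, 0.0]
ft_force: [-0.3, 0.2, -0.8]
grip_width: 0.845
```

```bash
python3 - <<'E'
from h import *
st();plan(.4437,-.3275,.202,60,step=.03)
E
```

```text
t 9.50 p [ 0.4464 -0.3242  0.3097] psi 60.11 z [ 0.004  0.002 -1.   ] F [-0.3  0.2 -0.8] g 0.845
d [-0.0027 -0.0033 -0.1077] rot [ 0.2 -0.2  0.1] n 4
[[[-0.023,-0.005,0.538,0.009,-0.01,0.006],[-0.022,-0.005,0.538,0.009,-0.01,0.006],[-0.022,-0.004,0.538,0.009,-0.01,0.006],[-0.021,-0.004,0.538,0.009,-0.01,0.006]]]
```

Call:
servo_tool:
  motion:
    - [[-0.04,-0.01,0.3,0.01,-0.01,0],[-0.04,0,0.54,0.01,-0.01,0],[-0.01,0,0.54,0.01,-0.01,0],[0,0,0.5,0.01,-0.01,0],[0,0,0.26,0,0,0],[0,0,0,0,0,0],[0,0,0,0,0,0]]

```text
clock: 10.2
position: [0.4479, -0.3261, 0.2005]
ee_rot: [0.865, 0.501, 0.002, 0.002]
ft_force: [0.2, 0.1, 0.4]
grip_width: 0.84
```

```bash
python3 jw.py w8 .4437,-.3275,0
```

```text
t 10.20 p [ 0.4479 -0.3261  0.2005] psi 60.19 z [ 0.006 -0.002 -1.   ] F [0.2 0.1 0.4] g 0.840
```

View pics/w8.png

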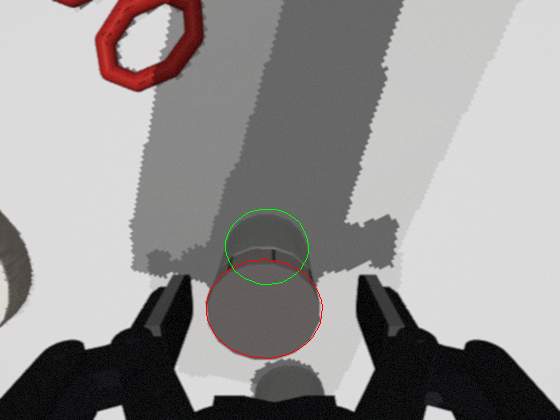

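Call:
servo_tool:
  motion:
    - [[-0.07,-0.06,0,-0.05,-0.05,0],[0,0,0,0,0,0]]

```text
clock: 10.45
position: [0.4439, -0.3282, 0.2026]
ee_rot: [0.865, 0.501, 0.002, 0.007]
ft_force: [-0.2, 0.2, 0.1]
grip_width: 0.845
```

Call:
servo_tool:
  motion:
    - [[0,0,0,0,0,0],[0,0,0,0,0,0],[0,0,0,0,0,0],[0,0,0,0,0,0],[0,0,0,0,0,0]]
  jaw: 255
  force: 40

```text
clock: 10.95
position: [0.4443, -0.3285, 0.2043]
ee_rot: [0.865, 0.501, 0.003, 0.008]
ft_force: [-0.0, -1.3, -0.5]
grip_width: 0.501
```

Call:
servo_tool:
  motion:
    - [[0,0,-0.3,0,0,0],[0,0,-0.8,0,0,0],[0,0,-0.9,0,0,0],[0,0,-0.8,0,0,0],[0,0,-0.3,0,0,0],[0,0,0,0,0,0]]

```text
clock: 11.55
position: [0.4407, -0.3274, 0.3688]
ee_rot: [0.866, 0.5, 0.003, 0.007]
ft_force: [-0.4, 0.3, -1.0]
grip_width: 0.505
```

```bash
python3 - <<'E'
from h import *
st(); T=np.load("T.npy")
for y in (-.07,.015,.10): print(y,s2w(T,(.072,y,0)))
t=s2w(T,(.072,-.07,0)); plan(t[0],t[1],.36,86.7)
E
```

```text
t 11.55 p [ 0.4407 -0.3274  0.3688] psi 60.04 z [ 0.012 -0.01  -1.   ] F [-0.4  0.3 -1. ] g 0.505
-0.07 [ 0.62428079 -0.04327947  0.        ]
0.015 [0.62912359 0.04158246 0.        ]
0.1 [0.6339664  0.12644439 0.        ]
d [ 0.1835  0.2841 -0.0088] rot [  0.8   0.4 -26.7] n 8
[[[0.845,0.042,0.02,0.021,0.009,-0.667],[0.841,0.092,0.021,0.021,0.009,-0.667],[0.834,0.14,0.021,0.021,0.009,-0.667],[0.824,0.189,0.022,0.021,0.009,-0.667],[0.812,0.236,0.022,0.021,0.009,-0.667],[0.797,0.283,0.022,0.021,0.009,-0.667],[0.779,0.329,0.022,0.021,0.009,-0.667],[0.759,0.374,0.022,0.021,0.009,-0.667]]]
```

Call:
servo_tool:
  motion:
    - [[0.5,0.03,0,0.03,0.02,-0.66],[0.84,0.09,0.02,0.03,0.02,-0.66],[0.83,0.14,0.02,0.03,0.01,-0.66],[0.82,0.19,0.02,0.03,0.01,-0.66],[0.81,0.24,0.02,0.02,0.01,-0.66],[0.8,0.28,0.02,0.02,0.01,-0.66],[0.78,0.33,0.02,0.02,0.01,-0.66],[0.76,0.37,0.02,0.02,0,-0.66],[0.2,0.1,0,0,0,0],[0,0,0,0,0,0],[0,0,0,0,0,0]]

```text
clock: 12.65
position: [0.6223, -0.0311, 0.3513]
ee_rot: [0.72, 0.694, -0.005, -0.007]
ft_force: [0.3, -0.5, -0.0]
grip_width: 0.505
```

```bash
python3 - <<'E'
from h import *
st(); T=np.load("T.npy")
t=s2w(T,(.072,-.07,0)); plan(t[0],t[1],.30,86.7,step=.03)
E
```

```text
t 12.65 p [ 0.6223 -0.0311  0.3513] psi 87.88 z [-0.017  0.004 -1.   ] F [ 0.3 -0.5 -0. ] g 0.505
d [ 0.002  -0.0122 -0.0513] rot [-1.  -0.2  1.2] n 2
[[[-0.123,0.033,0.512,-0.097,-0.021,0.119],[-0.122,0.03,0.513,-0.097,-0.021,0.119]]]
```

Call:
servo_tool:
  motion:
    - [[-0.12,0.03,0.4,-0.1,-0.02,0.12],[-0.12,0.03,0.4,-0.1,-0.02,0.12],[0,0,0.1,0,0,0],[0,0,0,0,0,0],[0,0,0,0,0,0]]

```text
clock: 13.15
position: [0.6217, -0.0499, 0.306]
ee_rot: [0.73, 0.683, -0.0, 0.001]
ft_force: [0.4, -0.1, -1.5]
grip_width: 0.502
```

```bash
python3 - <<'E'
from h import *
st(); T=np.load("T.npy")
t=s2w(T,(.072,-.07,0)); plan(t[0],t[1],.282,86.7,step=.03)
E
python3 wr.py w9 0
```

```text
t 13.15 p [ 0.6217 -0.0499  0.306 ] psi 86.15 z [ 0.    -0.002 -1.   ] F [ 0.4 -0.1 -1.5] g 0.502
d [ 0.0026  0.0066 -0.024 ] rot [ 0.   0.1 -0.6] n 1
[[[0.135,0.042,0.48,0.005,0.018,-0.11]]]
t 13.15 p [ 0.6217 -0.0499  0.306 ] psi 86.15 z [ 0.    -0.002 -1.   ] F [ 0.4 -0.1 -1.5] g 0.502
```

View pics/w9.png

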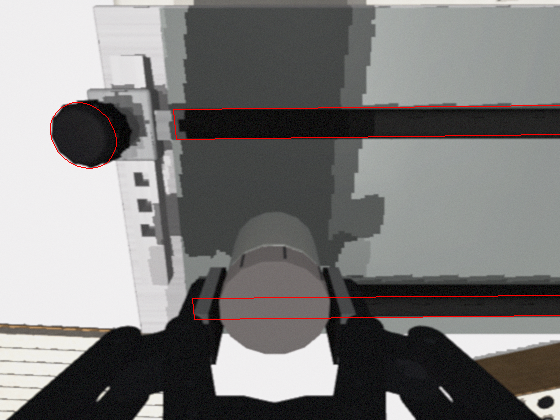

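Call:
servo_tool:
  motion:
    - [[0.13,0.04,0,0,0.02,-0.1],[0,0,0.15,0,0,0],[0,0,0.15,0,0,0],[0,0,0.1,0,0,0],[0,0,0,0,0,0]]

```text
clock: 13.7
position: [0.625, -0.0421, 0.2864]
ee_rot: [0.727, 0.687, 0.002, 0.001]
ft_force: [0.0, 0.6, -0.7]
grip_width: 0.503
```

```bash
python3 - <<'E'
from h import *
st(); T=np.load("T.npy")
t=s2w(T,(.072,-.07,0)); plan(t[0],t[1],.280,86.7,step=.03)
E
```

```text
t 13.70 p [ 0.625  -0.0421  0.2864] psi 86.78 z [ 0.003  0.001 -1.   ] F [ 0.   0.6 -0.7] g 0.503
d [-0.0007 -0.0012 -0.0064] rot [ 0.2 -0.1  0.1] n 1
[[[-0.025,-0.013,0.127,0.039,-0.015,0.017]]]
```

Call:
servo_tool:
  motion:
    - [[0,0,0.06,0.04,0,0],[0,0,0.04,0,0,0],[0,0,0.03,0,0,0],[0,0,0,0,0,0]]

```text
clock: 14.1
position: [0.6252, -0.0423, 0.2806]
ee_rot: [0.727, 0.687, 0.001, -0.0]
ft_force: [0.1, -0.1, -0.8]
grip_width: 0.501
```

Call:
servo_tool:
  motion:
    - [[0,0,0.03,0,0,0],[0,0,0.02,0,0,0],[0,0,0,0,0,0]]

```text
clock: 14.4
position: [0.6254, -0.0426, 0.2807]
ee_rot: [0.727, 0.687, 0.002, -0.0]
ft_force: [-0.3, -0.3, -0.8]
grip_width: 0.498
```

Call:
servo_tool:
  motion:
    - [[0,0,0.06,0,0,0],[0,0,0,0,0,0]]

```text
clock: 14.6
position: [0.6258, -0.0429, 0.2809]
ee_rot: [0.727, 0.687, 0.003, 0.0]
ft_force: [0.4, 0.9, -1.2]
grip_width: 0.501
```

Call:
servo_tool:
  motion:
    - [[0,0,0.1,0,0,0]]

```text
clock: 14.7
position: [0.6266, -0.0432, 0.2793]
ee_rot: [0.727, 0.687, 0.004, 0.001]
ft_force: [-20.9, 5.6, 51.4]
grip_width: 0.501
```

```bash
python3 - <<'E'
from h import *
st()
E
python3 wr.py w10 0
```

```text
t 14.70 p [ 0.6266 -0.0432  0.2793] psi 86.73 z [ 0.008  0.004 -1.   ] F [-20.9   5.6  51.4] g 0.501
t 14.70 p [ 0.6266 -0.0432  0.2793] psi 86.73 z [ 0.008  0.004 -1.   ] F [-20.9   5.6  51.4] g 0.501
```

View pics/w10.png

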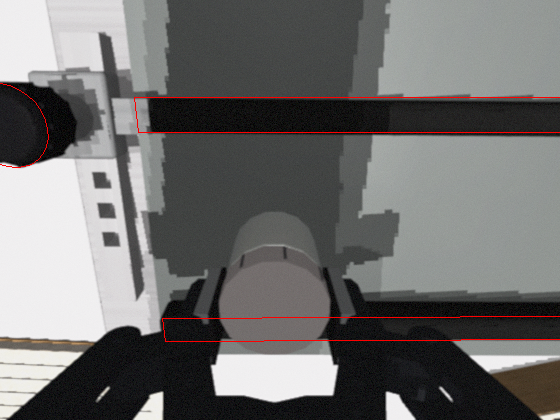

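Call:
servo_tool:
  motion:
    - [[0,0,-0.03,0,0,0]]

```text
clock: 14.85
position: [0.627, -0.0429, 0.2814]
ee_rot: [0.727, 0.687, 0.006, 0.001]
ft_force: [-0.7, 0.5, -0.2]
grip_width: 0.496
```

Call:
servo_tool:
  motion:
    - [[0,0,0,0,0,0],[0,0,0,0,0,0],[0,0,0,0,0,0]]
  jaw: 90

```text
clock: 15.15
position: [0.627, -0.0429, 0.2805]
ee_rot: [0.727, 0.687, 0.005, 0.001]
ft_force: [-0.8, -0.5, -1.4]
grip_width: 0.641
```

```bash
python3 wr.py w11 0; python3 - <<'E'
from h import *
T=np.load("T.npy"); o=status.get_obs();p=o["position"]; print(s2w((0,0,-T[2]),[p[0]-T[0],p[1]-T[1],0]))
E
```

```text
t 15.15 p [ 0.627  -0.0429  0.2805] psi 86.75 z [ 0.01   0.005 -1.   ] F [-0.8 -0.5 -1.4] g 0.641
[ 0.07459476 -0.06948445  0.        ]
```

View pics/w11.png

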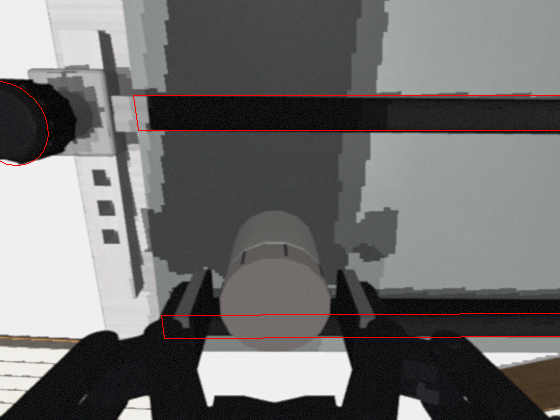

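Call:
servo_tool:
  motion:
    - [[0,0,-0.3,0,0,0],[0,0,-0.7,0.05,-0.02,0],[0,0,-0.7,0.05,-0.02,0],[0,0,0,0,0,0]]
  jaw: 40

```text
clock: 15.6
position: [0.6258, -0.0435, 0.3692]
ee_rot: [0.727, 0.687, -0.001, -0.001]
ft_force: [0.5, -0.1, -0.6]
grip_width: 0.843
```

```bash
python3 - <<'E'
from h import *
st(); plan(.532,-.362,.34,60)
E
```

```text
t 15.60 p [ 0.6258 -0.0435  0.3692] psi 86.71 z [-0.003  0.001 -1.   ] F [ 0.5 -0.1 -0.6] g 0.843
d [-0.0938 -0.3185 -0.0292] rot [-0.2 -0.  26.7] n 7
[[[-0.924,-0.215,0.083,-0.005,-0,0.763],[-0.936,-0.153,0.083,-0.005,-0,0.763],[-0.944,-0.091,0.083,-0.005,-0,0.763],[-0.948,-0.028,0.083,-0.005,-0,0.763],[-0.948,0.036,0.083,-0.005,-0,0.763],[-0.944,0.099,0.083,-0.005,-0,0.763],[-0.935,0.161,0.083,-0.005,-0,0.763]]]
```

Call:
servo_tool:
  motion:
    - [[-0.92,-0.21,0,0,0,0.76],[-0.94,-0.15,0,0,0,0.76],[-0.94,-0.09,0.05,0,0,0.76],[-0.95,-0.03,0.1,0,0,0.76],[-0.95,0.04,0.14,0,0,0.76],[-0.94,0.1,0.14,0,0,0.76],[-0.93,0.16,0.1,0,0,0.76],[-0.3,0.05,0,0,0,0],[0,0,0,0,0,0],[0,0,0,0,0,0]]

```text
clock: 16.6
position: [0.5235, -0.3845, 0.347]
ee_rot: [0.869, 0.496, 0.002, 0.0]
ft_force: [0.5, 1.5, 0.2]
grip_width: 0.841
```

```bash
python3 jw.py w12 .5346,-.3645,0; python3 - <<'E'
from h import *
plan(.5346,-.3645,.30,60)
E
```

```text
t 16.60 p [ 0.5235 -0.3845  0.347 ] psi 59.42 z [ 0.004  0.001 -1.   ] F [0.5 1.5 0.2] g 0.841
d [ 0.0108  0.0196 -0.0471] rot [ 0.2 -0.2 -0.5] n 2
[[[0.222,-0.008,0.472,0.017,-0.019,-0.053],[0.223,-0.006,0.471,0.017,-0.019,-0.053]]]
```

View pics/w12.png

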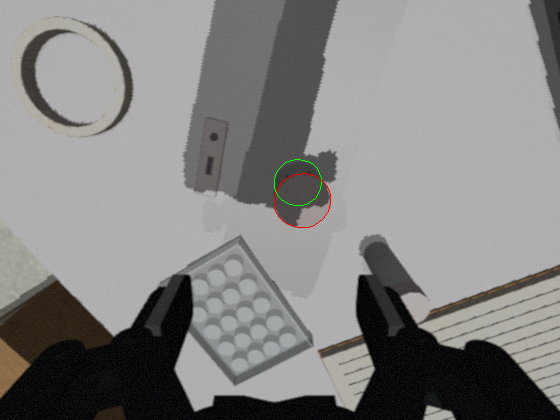

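Call:
servo_tool:
  motion:
    - [[0.22,0,0.3,0.02,-0.02,-0.05],[0.22,0,0.4,0.02,-0.02,-0.05],[0,0,0.2,0,0,0],[0,0,0,0,0,0],[0,0,0,0,0,0]]

```text
clock: 17.15
position: [0.5405, -0.3554, 0.2988]
ee_rot: [0.863, 0.506, 0.001, -0.001]
ft_force: [-0.3, -0.2, 0.5]
grip_width: 0.846
```

```bash
python3 jw.py w13 .5346,-.3645,0; python3 - <<'E'
from h import *
plan(.5346,-.3645,.202,60,step=.03)
E
```

```text
t 17.15 p [ 0.5405 -0.3554  0.2988] psi 60.74 z [ 0.001  0.004 -1.   ] F [-0.3 -0.2  0.5] g 0.846
d [-0.0058 -0.009  -0.0969] rot [-0.1 -0.2  0.7] n 4
[[[-0.055,-0.003,0.484,-0.003,-0.011,0.036],[-0.055,-0.003,0.484,-0.003,-0.011,0.036],[-0.054,-0.003,0.484,-0.003,-0.011,0.036],[-0.054,-0.003,0.484,-0.003,-0.011,0.036]]]
```

View pics/w13.png

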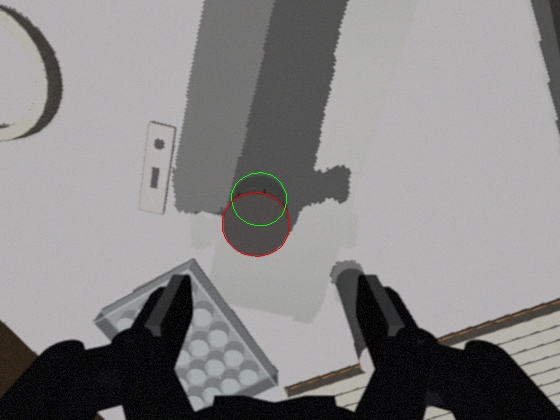

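Call:
servo_tool:
  motion:
    - [[-0.1,0,0.2,0,0,0.1],[-0.08,0,0.4,0,0,0.05],[0,0,0.48,0,0,0],[0,0,0.48,0,0,0],[0,0,0.3,0,0,0],[0,0,0.08,0,0,0],[0,0,0,0,0,0],[0,0,0,0,0,0]]

```text
clock: 18.0
position: [0.5345, -0.3685, 0.201]
ee_rot: [0.868, 0.497, 0.002, 0.002]
ft_force: [0.2, 0.2, 0.2]
grip_width: 0.841
```

```bash
python3 jw.py w14 .5346,-.3645,0; python3 - <<'E'
from h import *
plan(.5346,-.3645,.203,60,step=.03)
E
```

```text
t 18.00 p [ 0.5345 -0.3685  0.201 ] psi 59.55 z [ 0.006 -0.001 -1.   ] F [0.2 0.2 0.2] g 0.841
d [-0.      0.0041  0.0018] rot [ 0.4 -0.1 -0.5] n 1
[[[0.07,-0.041,-0.036,0.076,-0.024,-0.091]]]
```

View pics/w14.png

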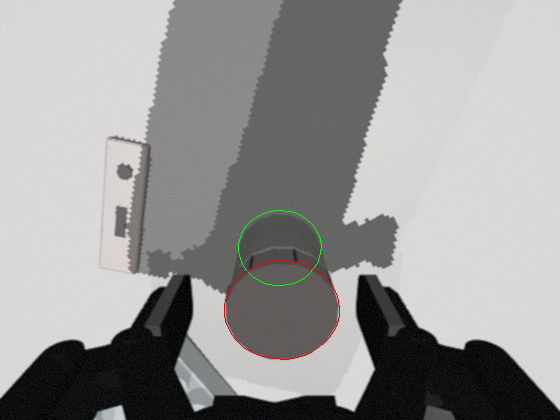

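Call:
servo_tool:
  motion:
    - [[0.07,-0.04,-0.04,0.07,-0.02,-0.09],[0,0,0,0,0,0]]

```text
clock: 18.25
position: [0.5352, -0.3645, 0.2051]
ee_rot: [0.866, 0.5, 0.001, 0.001]
ft_force: [0.2, -0.4, -0.6]
grip_width: 0.847
```

Call:
servo_tool:
  motion:
    - [[0,0,0,0,0,0],[0,0,0,0,0,0],[0,0,0,0,0,0],[0,0,0,0,0,0],[0,0,0,0,0,0]]
  jaw: 255
  force: 40

```text
clock: 18.75
position: [0.5357, -0.3644, 0.2064]
ee_rot: [0.866, 0.501, 0.001, 0.002]
ft_force: [0.8, -0.3, 0.8]
grip_width: 0.501
```

Call:
servo_tool:
  motion:
    - [[0,0,-0.3,0,0,0],[0,0,-0.8,0,0,0],[0,0,-0.9,0,0,0],[0,0,-0.8,0,0,0],[0,0,-0.3,0,0,0],[0,0,0,0,0,0]]

```text
clock: 19.35
position: [0.5338, -0.3644, 0.3709]
ee_rot: [0.866, 0.5, 0.001, 0.001]
ft_force: [-0.3, -1.2, -0.4]
grip_width: 0.499
```

```bash
python3 - <<'E'
from h import *
st(); T=np.load("T.npy")
t=s2w(T,(.072,.015,0)); plan(t[0],t[1],.36,86.7)
E
```

```text
t 19.35 p [ 0.5338 -0.3644  0.3709] psi 59.98 z [ 0.003 -0.002 -1.   ] F [-0.3 -1.2 -0.4] g 0.499
d [ 0.0954  0.4059 -0.0109] rot [  0.2   0.  -26.7] n 9
[[[0.887,-0.268,0.023,0.004,0.001,-0.594],[0.9,-0.222,0.023,0.004,0.001,-0.594],[0.91,-0.175,0.024,0.004,0.001,-0.594],[0.918,-0.127,0.024,0.004,0.001,-0.594],[0.923,-0.08,0.024,0.004,0.001,-0.594],[0.926,-0.032,0.024,0.004,0.001,-0.594],[0.927,0.016,0.024,0.004,0.001,-0.594],[0.924,0.064,0.024,0.004,0.001,-0.594],[0.92,0.112,0.024,0.004,0.001,-0.594]]]
```

Call:
servo_tool:
  motion:
    - [[0.6,-0.18,0,0,0,-0.59],[0.9,-0.22,0.02,0,0,-0.59],[0.91,-0.17,0.02,0,0,-0.59],[0.92,-0.13,0.02,0,0,-0.59],[0.92,-0.08,0.02,0,0,-0.59],[0.93,-0.03,0.02,0,0,-0.59],[0.93,0.02,0.02,0,0,-0.59],[0.92,0.06,0.02,0,0,-0.59],[0.92,0.11,0.02,0,0,-0.59],[0,0,0,0,0,0],[0,0,0,0,0,0]]

```text
clock: 20.45
position: [0.6231, 0.0415, 0.3535]
ee_rot: [0.723, 0.691, -0.004, -0.001]
ft_force: [-0.4, -1.0, -0.9]
grip_width: 0.501
```

```bash
python3 - <<'E'
from h import *
st(); T=np.load("T.npy")
t=s2w(T,(.072,.015,0)); plan(t[0],t[1],.31,86.7,step=.03)
E
```

```text
t 20.45 p [0.6231 0.0415 0.3535] psi 87.35 z [-0.008 -0.004 -1.   ] F [-0.4 -1.  -0.9] g 0.501
d [ 0.0061  0.0001 -0.0435] rot [-0.5  0.3  0.6] n 2
[[[0.005,0.064,0.434,-0.046,0.027,0.065],[0.005,0.062,0.435,-0.046,0.027,0.065]]]
```

Call:
servo_tool:
  motion:
    - [[0,0.06,0.4,-0.05,0.03,0.06],[0,0.06,0.4,-0.05,0.03,0.06],[0,0,0.1,0,0,0],[0,0,0,0,0,0],[0,0,0,0,0,0]]

```text
clock: 20.95
position: [0.6279, 0.0372, 0.3065]
ee_rot: [0.729, 0.685, -0.001, -0.0]
ft_force: [0.0, 0.4, -0.3]
grip_width: 0.501
```

```bash
python3 - <<'E'
from h import *
st(); T=np.load("T.npy")
t=s2w(T,(.072,.015,0)); plan(t[0],t[1],.285,86.7,step=.03)
E
```

```text
t 20.95 p [0.6279 0.0372 0.3065] psi 86.43 z [-0.001 -0.001 -1.   ] F [ 0.   0.4 -0.3] g 0.501
d [ 0.0012  0.0044 -0.0215] rot [-0.1  0.  -0.3] n 1
[[[0.089,0.019,0.431,-0.014,0.01,-0.055]]]
```

Call:
servo_tool:
  motion:
    - [[0.08,0.02,0.05,0,0,-0.05],[0,0,0.15,0,0,0],[0,0,0.1,0,0,0],[0,0,0.08,0,0,0],[0,0,0,0,0,0],[0,0,0,0,0,0]]

```text
clock: 21.55
position: [0.6296, 0.0409, 0.2881]
ee_rot: [0.727, 0.686, 0.0, 0.001]
ft_force: [1.3, 0.3, -0.6]
grip_width: 0.502
```

Call:
servo_tool:
  motion:
    - [[0,0,0.06,0,0,0],[0,0,0.05,0,0,0]]

```text
clock: 21.75
position: [0.6298, 0.0409, 0.2828]
ee_rot: [0.727, 0.686, 0.001, 0.001]
ft_force: [-0.2, -0.3, -0.0]
grip_width: 0.498
```

Force near zero at contact height; release.

Call:
servo_tool:
  motion:
    - [[0,0,0,0,0,0],[0,0,0,0,0,0],[0,0,0,0,0,0]]
  jaw: 90

```text
clock: 22.05
position: [0.6298, 0.0408, 0.2827]
ee_rot: [0.727, 0.686, 0.001, 0.001]
ft_force: [-0.2, -0.5, 0.4]
grip_width: 0.646
```

Call:
servo_tool:
  motion:
    - [[0,0,-0.3,0,0,0],[0,0,-0.7,0,0,0],[0,0,-0.7,0,0,0],[0,0,0,0,0,0]]
  jaw: 40

```text
clock: 22.45
position: [0.6295, 0.0406, 0.3737]
ee_rot: [0.728, 0.686, 0.001, 0.001]
ft_force: [0.5, -0.2, -0.3]
grip_width: 0.84
```

```bash
python3 wr.py w15 0; python3 - <<'E'
from h import *
c=cams.camera("top"); crop(c,"t2",130,120,440,260,2.5)
plan(.525,.341,.345,86.7)
E
```

```text
t 22.45 p [0.6295 0.0406 0.3737] psi 86.63 z [ 0.002 -0.    -1.   ] F [ 0.5 -0.2 -0.3] g 0.840
d [-0.1037  0.3001 -0.0244] rot [-0.1  0.1 -0.1] n 7
[[[0.839,-0.346,0.069,-0.004,0.002,-0.002],[0.839,-0.346,0.069,-0.004,0.002,-0.002],[0.839,-0.346,0.069,-0.004,0.002,-0.002],[0.839,-0.345,0.07,-0.004,0.002,-0.002],[0.839,-0.345,0.07,-0.004,0.002,-0.002],[0.839,-0.345,0.07,-0.004,0.002,-0.002],[0.839,-0.345,0.07,-0.004,0.002,-0.002]]]
```

View pics/w15.png

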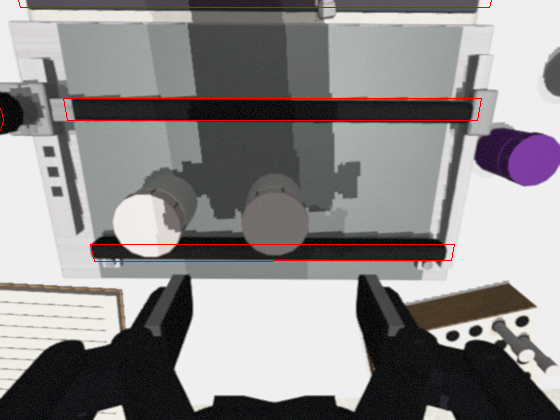

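View pics/t2.png

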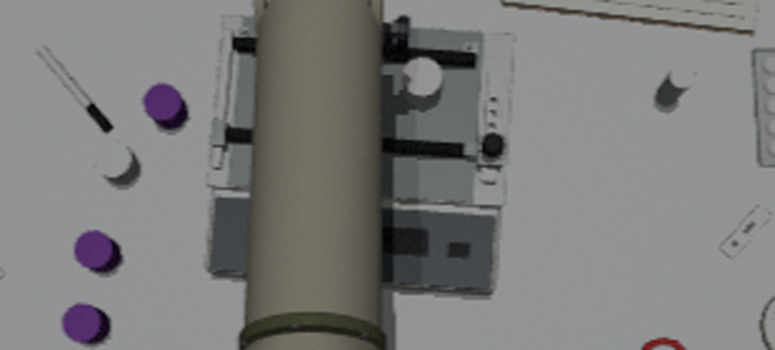

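The left jar has been knocked aside: it is now at about (176,182) in the top view, and was at (165,191). I'll re-measure it.

```bash
python3 - <<'E'
from h import *
c=cams.camera("top"); crop(c,"t3",140,140,230,230,6)
u0,v0=150,160
im=np.clip((c["color"][v0:v0+45,u0:u0+45,::-1].astype(float)-110)*4,0,255).astype(np.uint8)
cv2.imwrite("pics/t4.png",cv2.resize(im,None,fx=10,fy=10,interpolation=cv2.INTER_CUBIC))
E
```

```text
(no output)
```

View pics/t4.png

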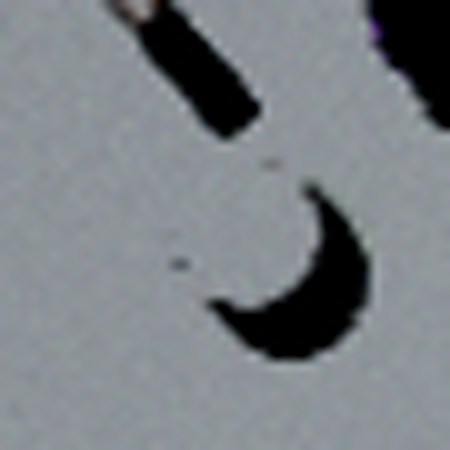

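```bash
python3 - <<'E'
from h import *
c=cams.camera("top"); P=p2w(c,174.2,183,.056)+[-.002,.004,0]; print(P)
st(); plan(P[0],P[1],.345,86.7)
E
```

```text
[0.54806947 0.31436511 0.056     ]
t 22.65 p [0.6282 0.041  0.3671] psi 86.65 z [-0.006 -0.002 -1.   ] F [-0.3  0.5  0.3] g 0.846
d [-0.0802  0.2733 -0.0221] rot [-0.4  0.1 -0. ] n 6
[[[0.894,-0.319,0.073,-0.012,0.004,-0.002],[0.894,-0.319,0.073,-0.012,0.004,-0.002],[0.894,-0.319,0.073,-0.012,0.004,-0.002],[0.894,-0.319,0.074,-0.012,0.004,-0.002],[0.894,-0.319,0.074,-0.012,0.004,-0.002],[0.894,-0.319,0.074,-0.012,0.004,-0.002]]]
```

Call:
servo_tool:
  motion:
    - [[0.6,-0.2,0,0,0,0],[0.9,-0.32,0.05,0,0,0],[0.9,-0.32,0.07,0,0,0],[0.9,-0.32,0.07,0,0,0],[0.9,-0.32,0.07,0,0,0],[0.8,-0.3,0.07,0,0,0],[0,0,0,0,0,0],[0,0,0,0,0,0],[0,0,0,0,0,0]]

```text
clock: 23.55
position: [0.5488, 0.3034, 0.3394]
ee_rot: [0.729, 0.685, -0.011, -0.003]
ft_force: [0.6, 0.5, 0.0]
grip_width: 0.843
```

```bash
python3 jw.py w16 .548,.3144,0; python3 - <<'E'
from h import *
plan(.548,.3144,.30,86.7)
E
```

```text
t 23.55 p [0.5488 0.3034 0.3394] psi 86.48 z [-0.02  -0.011 -1.   ] F [0.6 0.5 0. ] g 0.843
d [-0.0011  0.0117 -0.0394] rot [-1.1  0.7 -0.3] n 1
[[[0.242,-0.02,0.786,-0.222,0.145,-0.058]]]
```

View pics/w16.png

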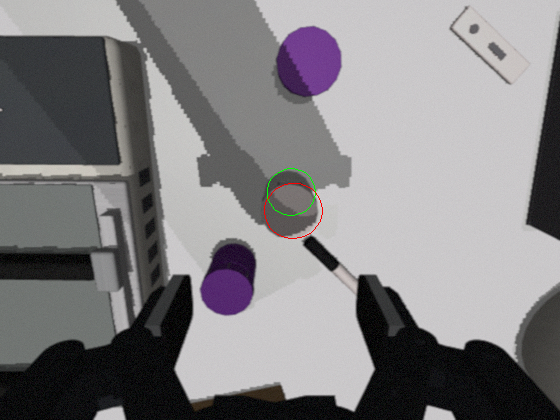

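```bash
python3 - <<'E'
from h import *
import pickle; c=pickle.load(open("c.pkl","rb"))
print(p2w(c,228,287,.056),p2w(c,309,61,.056))
g=cv2.createCLAHE(4,(4,4)).apply(cv2.cvtColor(c["color"][140:280,220:380],cv2.COLOR_RGB2GRAY))
cv2.imwrite("pics/w16c.png",cv2.resize(g,None,fx=4,fy=4,interpolation=cv2.INTER_CUBIC))
E
```

```text
[0.61025895 0.25832499 0.056     ] [0.4433217  0.32967537 0.056     ]
```

View pics/w16c.png

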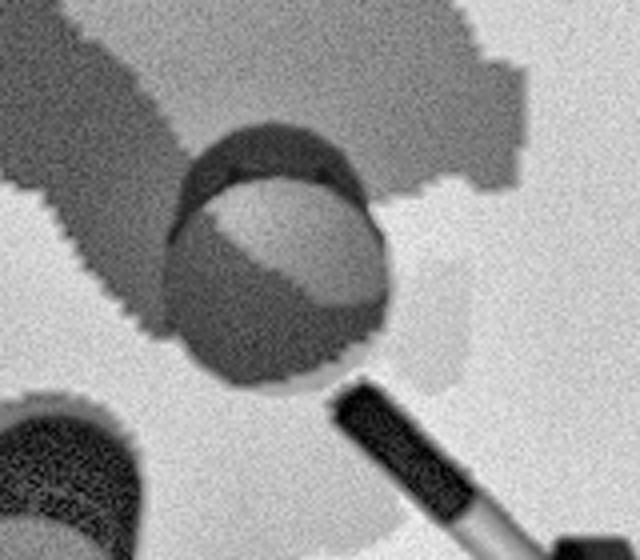

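```bash
python3 - <<'E'
from h import *
import pickle; c=pickle.load(open("c.pkl","rb"))
P=p2w(c,288.9,211.1,.056); print(P)
plan(P[0],P[1],.205,86.7,step=.03)
E
```

```text
[0.54778415 0.3112373  0.056     ]
d [-0.0013  0.0085 -0.1344] rot [-1.1  0.7 -0.3] n 5
[[[0.041,0.003,0.537,-0.044,0.029,-0.012],[0.039,0.001,0.537,-0.044,0.029,-0.012],[0.038,-0.001,0.537,-0.044,0.029,-0.012],[0.037,-0.003,0.538,-0.044,0.029,-0.012],[0.035,-0.005,0.538,-0.044,0.029,-0.012]]]
```

Call:
servo_tool:
  motion:
    - [[0.1,0,0.4,-0.1,0.06,0],[0.1,0,0.5,-0.1,0.06,0],[0,0,0.5,0,0,0],[0,0,0.5,0,0,0],[0,0,0.1,0,0,0],[0,0,0,0,0,0],[0,0,0,0,0,0]]

```text
clock: 24.3
position: [0.5541, 0.3031, 0.2389]
ee_rot: [0.734, 0.679, 0.0, 0.002]
ft_force: [-0.4, 0.9, 1.0]
grip_width: 0.846
```

```bash
python3 jw.py w17 .5478,.3112,0; python3 - <<'E'
from h import *
plan(.5478,.3112,.205,86.7,step=.03)
E
```

```text
t 24.30 p [0.5541 0.3031 0.2389] psi 85.60 z [ 0.003 -0.003 -1.   ] F [-0.4  0.9  1. ] g 0.846
d [-0.0065  0.0081 -0.0342] rot [ 0.2  0.1 -1.1] n 2
[[[0.076,-0.072,0.342,0.022,0.012,-0.111],[0.076,-0.071,0.342,0.022,0.012,-0.111]]]
```

View pics/w17.png

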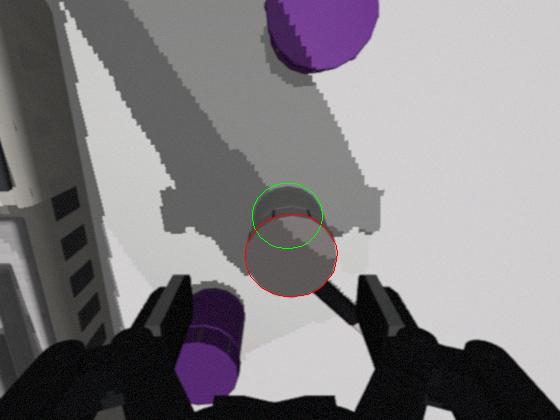

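Call:
servo_tool:
  motion:
    - [[0.08,-0.07,0.1,0.02,0,-0.1],[0.08,-0.07,0.2,0,0,-0.1],[0,0,0.3,0,0,0],[0,0,0.1,0,0,0],[0,0,0,0,0,0],[0,0,0,0,0,0]]

```text
clock: 24.95
position: [0.5477, 0.3132, 0.2033]
ee_rot: [0.727, 0.687, 0.002, 0.001]
ft_force: [-0.3, 0.5, -0.4]
grip_width: 0.842
```

```bash
python3 - <<'E'
from h import *
st();plan(.5478,.3112,.205,86.7,step=.03)
E
```

```text
t 24.95 p [0.5477 0.3132 0.2033] psi 86.74 z [ 0.004 -0.    -1.   ] F [-0.3  0.5 -0.4] g 0.842
d [ 0.0001 -0.002   0.0017] rot [ 0.2 -0.   0. ] n 1
[[[-0.039,0.004,-0.034,0.048,-0.003,0.008]]]
```

Call:
servo_tool:
  motion:
    - [[-0.04,0,-0.03,0.05,0,0],[0,0,0,0,0,0],[0,0,0,0,0,0],[0,0,0,0,0,0],[0,0,0,0,0,0],[0,0,0,0,0,0]]
  jaw: 255
  force: 40

```text
clock: 25.55
position: [0.5482, 0.3106, 0.2059]
ee_rot: [0.727, 0.686, 0.001, -0.0]
ft_force: [-0.3, 0.6, -1.2]
grip_width: 0.501
```

Call:
servo_tool:
  motion:
    - [[0,0,-0.3,0,0,0],[0,0,-0.8,0,0,0],[0,0,-0.9,0,0,0],[0,0,-0.8,0,0,0],[0,0,-0.3,0,0,0],[0,0,0,0,0,0]]

```text
clock: 26.15
position: [0.5475, 0.3098, 0.3713]
ee_rot: [0.727, 0.686, 0.001, 0.0]
ft_force: [0.2, -0.1, -0.5]
grip_width: 0.504
```

```bash
python3 - <<'E'
from h import *
st(); T=np.load("T.npy")
t=s2w(T,(.072,.1,0)); plan(t[0],t[1],.36,86.7)
E
```

```text
t 26.15 p [0.5475 0.3098 0.3713] psi 86.65 z [ 0.001  0.001 -1.   ] F [ 0.2 -0.1 -0.5] g 0.504
d [ 0.0865 -0.1834 -0.0113] rot [ 0.  -0.  -0.1] n 5
[[[-0.712,0.388,0.045,0.002,-0.002,-0.002],[-0.712,0.388,0.045,0.002,-0.002,-0.002],[-0.712,0.388,0.045,0.002,-0.002,-0.002],[-0.712,0.388,0.045,0.002,-0.002,-0.002],[-0.712,0.388,0.045,0.002,-0.002,-0.002]]]
```

Call:
servo_tool:
  motion:
    - [[-0.5,0.27,0,0,0,0],[-0.71,0.39,0.04,0,0,0],[-0.71,0.39,0.04,0,0,0],[-0.71,0.39,0.04,0,0,0],[-0.7,0.38,0.04,0,0,0],[0,0,0,0,0,0],[0,0,0,0,0,0],[0,0,0,0,0,0]]

```text
clock: 26.95
position: [0.6292, 0.1331, 0.3586]
ee_rot: [0.726, 0.687, -0.002, -0.001]
ft_force: [-0.3, -0.6, -1.4]
grip_width: 0.499
```

```bash
python3 - <<'E'
from h import *
st(); T=np.load("T.npy")
t=s2w(T,(.072,.1,0)); plan(t[0],t[1],.308,86.7,step=.03)
E
```

```text
t 26.95 p [0.6292 0.1331 0.3586] psi 86.82 z [-0.005 -0.001 -1.   ] F [-0.3 -0.6 -1.4] g 0.499
d [ 0.0048 -0.0066 -0.0506] rot [-0.3  0.   0.1] n 2
[[[-0.063,0.054,0.505,-0.027,0.005,0.012],[-0.063,0.053,0.506,-0.027,0.005,0.012]]]
```

Call:
servo_tool:
  motion:
    - [[-0.06,0.05,0.4,-0.03,0,0],[-0.06,0.05,0.4,-0.03,0,0],[0,0,0.12,0,0,0],[0,0,0,0,0,0],[0,0,0,0,0,0]]

```text
clock: 27.45
position: [0.6322, 0.1325, 0.3116]
ee_rot: [0.724, 0.69, 0.0, -0.001]
ft_force: [0.4, 0.3, -0.5]
grip_width: 0.502
```

```bash
python3 - <<'E'
from h import *
st(); T=np.load("T.npy")
t=s2w(T,(.072,.1,0)); plan(t[0],t[1],.282,86.7,step=.03)
E
```

```text
t 27.45 p [0.6322 0.1325 0.3116] psi 87.25 z [-0.     0.001 -1.   ] F [ 0.4  0.3 -0.5] g 0.502
d [ 0.0018 -0.0061 -0.0296] rot [-0.  -0.1  0.6] n 2
[[[-0.06,0.021,0.296,-0.001,-0.008,0.055],[-0.06,0.021,0.296,-0.001,-0.008,0.055]]]
```

Call:
servo_tool:
  motion:
    - [[-0.12,0.04,0.05,0,0,0.1],[0,0,0.15,0,0,0],[0,0,0.15,0,0,0],[0,0,0.1,0,0,0],[0,0,0.06,0,0,0],[0,0,0,0,0,0]]

```text
clock: 28.05
position: [0.6342, 0.1268, 0.2859]
ee_rot: [0.727, 0.687, 0.002, -0.0]
ft_force: [-0.4, 0.1, -1.0]
grip_width: 0.5
```

Call:
servo_tool:
  motion:
    - [[0,0,0.05,0,0,0],[0,0,0.03,0,0,0]]

```text
clock: 28.25
position: [0.6344, 0.1269, 0.2819]
ee_rot: [0.727, 0.687, 0.002, -0.0]
ft_force: [-0.2, -1.2, -1.7]
grip_width: 0.5
```

Call:
servo_tool:
  motion:
    - [[0,0,0,0,0,0],[0,0,0,0,0,0],[0,0,0,0,0,0]]
  jaw: 90

```text
clock: 28.55
position: [0.6346, 0.1269, 0.2824]
ee_rot: [0.727, 0.687, 0.002, 0.0]
ft_force: [-0.6, -0.4, -0.5]
grip_width: 0.644
```

Call:
servo_tool:
  motion:
    - [[0,0,-0.3,0,0,0],[0,0,-0.7,0,0,0],[0,0,-0.7,0,0,0],[0,0,0,0,0,0]]

```text
clock: 28.95
position: [0.6342, 0.1264, 0.3735]
ee_rot: [0.727, 0.687, 0.002, 0.0]
ft_force: [0.9, -0.7, -0.0]
grip_width: 0.645
```

```bash
python3 wr.py w18 0; python3 - <<'E'
from h import *
c=cams.camera("scene"); cv2.imwrite("pics/s2.png",c["color"][:,:,::-1])
T=np.load("T.npy"); k=s2w(T,(.002,-.147,0)); st(); plan(k[0],k[1],.36,-3.4)
E
```

```text
t 28.95 p [0.6342 0.1264 0.3735] psi 86.74 z [ 0.004  0.003 -1.   ] F [ 0.9 -0.7 -0. ] g 0.645
t 29.05 p [0.6334 0.1266 0.3691] psi 86.76 z [-0.001  0.001 -1.   ] F [-0.7  0.1 -0.1] g 0.646
d [-0.0834 -0.2428 -0.0091] rot [-0.1 -0.  90.2] n 19
[[[-0.26,-0.073,0.009,-0.001,-0,0.949],[-0.265,-0.051,0.009,-0.001,-0,0.949],[-0.269,-0.029,0.009,-0.001,-0,0.949],[-0.27,-0.007,0.009,-0.001,-0,0.949],[-0.27,0.015,0.009,-0.001,-0,0.949],[-0.268,0.038,0.009,-0.001,-0,0.949],[-0.264,0.06,0.009,-0.001,-0,0.949],[-0.258,0.081,0.009,-0.001,-0,0.949],[-0.25,0.102,0.009,-0.001,-0,0.949],[-0.241,0.123,0.009,-0.001,-0,0.949],[-0.23,0.142,0.009,-0.001,-0,0.949],[-0.217,0.161,0.009,-0.001,-0,0.949]]]
[[[-0.203,0.178,0.009,-0.001,-0,0.949],[-0.188,0.194,0.009,-0.001,-0,0.949],[-0.171,0.209,0.009,-0.001,-0,0.949],[-0.153,0.223,0.01,-0.001,-0,0.949],[-0.134,0.234,0.01,-0.001,-0,0.949],[-0.114,0.245,0.01,-0.001,-0,0.949],[-0.094,0.253,0.01,-0.001,-0,0.949]]]
```

View pics/w18.png

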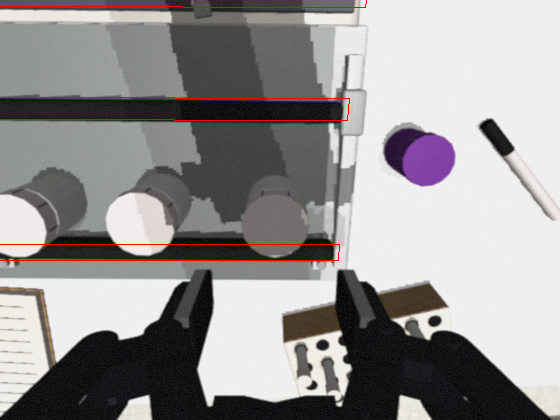

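View pics/s2.png

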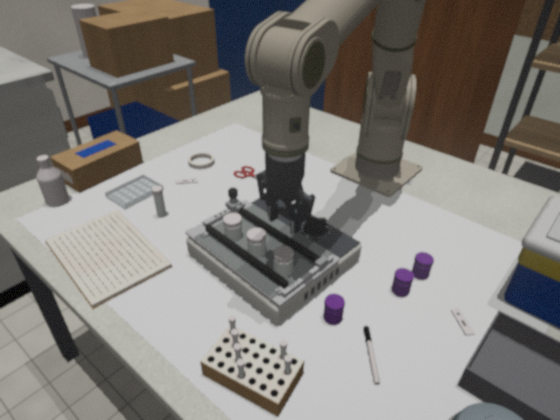

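Call:
servo_tool:
  motion:
    - [[-0.26,-0.07,0,0,0,0.95],[-0.26,-0.05,0,0,0,0.95],[-0.27,-0.03,0.01,0,0,0.95],[-0.27,-0.01,0.01,0,0,0.95],[-0.27,0.02,0.01,0,0,0.95],[-0.27,0.04,0.01,0,0,0.95],[-0.26,0.06,0.01,0,0,0.95],[-0.26,0.08,0.01,0,0,0.95],[-0.25,0.1,0.01,0,0,0.95],[-0.24,0.12,0.01,0,0,0.95],[-0.23,0.14,0.01,0,0,0.95],[-0.22,0.16,0.01,0,0,0.95]]
  jaw: 110

```text
clock: 30.25
position: [0.5727, -0.0285, 0.3547]
ee_rot: [0.971, 0.24, -0.009, -0.002]
ft_force: [0.6, -0.8, -0.5]
grip_width: 0.57
```

Call:
servo_tool:
  motion:
    - [[-0.2,0.18,0,0,0,0.95],[-0.19,0.19,0,0,0,0.95],[-0.17,0.21,0,0,0,0.95],[-0.15,0.22,0,0,0,0.95],[-0.13,0.23,0,0,0,0.95],[-0.11,0.24,0,0,0,0.95],[0,0,0,0,0,0],[0,0,0,0,0,0],[0,0,0,0,0,0]]

```text
clock: 31.15
position: [0.5391, -0.1062, 0.3497]
ee_rot: [1.0, -0.017, -0.015, 0.001]
ft_force: [0.3, 0.0, -0.8]
grip_width: 0.571
```

```bash
python3 - <<'E'
from h import *
st(); plan(.5502,-.1165,.34,-3.4)
E
```

```text
t 31.15 p [ 0.5391 -0.1062  0.3497] psi -1.95 z [-0.03  -0.001 -1.   ] F [ 0.3  0.  -0.8] g 0.571
d [ 0.0111 -0.0103 -0.0097] rot [0.1 1.7 1.5] n 1
[[[0.234,0.199,0.187,0.025,0.348,0.29]]]
```

Call:
servo_tool:
  motion:
    - [[0.12,0.1,0.1,0.01,0.18,0.15],[0.12,0.1,0.1,0.01,0.18,0.15],[0,0,0,0,0,0],[0,0,0,0,0,0]]

```text
clock: 31.55
position: [0.5523, -0.1158, 0.3378]
ee_rot: [1.0, -0.029, 0.002, 0.0]
ft_force: [-0.0, -0.0, -0.2]
grip_width: 0.568
```

```bash
python3 wr.py w19 0; python3 - <<'E'
from h import *
st(); plan(.5502,-.1165,.287,-3.4,step=.02)
E
```

```text
t 31.55 p [ 0.5523 -0.1158  0.3378] psi -3.27 z [ 0.003 -0.001 -1.   ] F [-0.  -0.  -0.2] g 0.568
t 31.60 p [ 0.5522 -0.1158  0.3378] psi -3.27 z [ 0.003 -0.001 -1.   ] F [0.4 1.1 0.2] g 0.567
d [-0.002  -0.0007 -0.0508] rot [ 0.  -0.2  0.1] n 3
[[[-0.014,0.006,0.339,0.001,-0.013,0.009],[-0.014,0.006,0.339,0.001,-0.013,0.009],[-0.013,0.006,0.339,0.001,-0.013,0.009]]]
```

View pics/w19.png

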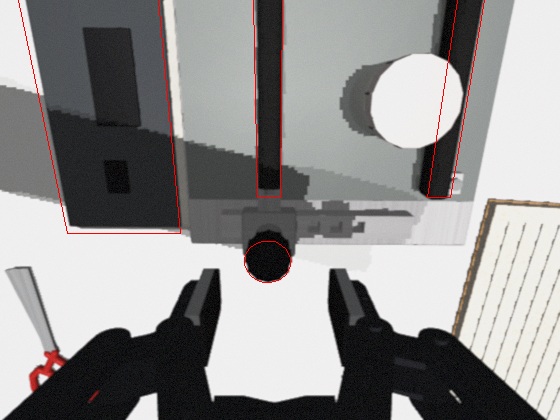

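Knob overlay at (268,261) fits exactly. Descend, grip and lift.

Call:
servo_tool:
  motion:
    - [[-0.02,0.01,0.25,0,-0.01,0],[-0.02,0.01,0.3,0,-0.01,0],[0,0,0.3,0,0,0],[0,0,0.12,0,0,0],[0,0,0,0,0,0],[0,0,0,0,0,0]]

```text
clock: 32.2
position: [0.5492, -0.1163, 0.2839]
ee_rot: [1.0, -0.028, -0.0, 0.0]
ft_force: [-0.4, 0.0, 0.5]
grip_width: 0.565
```

```bash
python3 - <<'E'
from h import *
st(); plan(.5502,-.1165,.287,-3.4,step=.02)
E
```

```text
t 32.20 p [ 0.5492 -0.1163  0.2839] psi -3.23 z [-0.001 -0.    -1.   ] F [-0.4  0.   0.5] g 0.565
d [ 0.001  -0.0002  0.0031] rot [0.  0.1 0.2] n 1
[[[0.021,0.002,-0.061,0.002,0.011,0.034]]]
```

Call:
servo_tool:
  motion:
    - [[0.02,0,-0.06,0,0,0],[0,0,0,0,0,0],[0,0,0,0,0,0]]

```text
clock: 32.5
position: [0.5507, -0.1165, 0.2884]
ee_rot: [1.0, -0.028, 0.0, 0.0]
ft_force: [0.3, -0.9, -0.3]
grip_width: 0.571
```

Call:
servo_tool:
  motion:
    - [[0,0,0,0,0,0],[0,0,0,0,0,0],[0,0,0,0,0,0],[0,0,0,0,0,0],[0,0,0,0,0,0]]
  jaw: 255
  force: 70

```text
clock: 33.0
position: [0.5506, -0.1166, 0.2893]
ee_rot: [1.0, -0.028, 0.001, -0.0]
ft_force: [-0.6, 0.1, 0.7]
grip_width: 0.252
```

Call:
servo_tool:
  motion:
    - [[0,0,-0.06,0,0,0],[0,0,-0.06,0,0,0],[0,0,-0.05,0,0,0],[0,0,0,0,0,0]]

```text
clock: 33.4
position: [0.55, -0.1163, 0.2965]
ee_rot: [1.0, -0.028, -0.0, 0.0]
ft_force: [1.9, -1.2, -8.6]
grip_width: 0.253
```

Call:
servo_tool:
  motion:
    - [[0.1,0,-0.03,0,0,0],[0.2,0,0,0,0,0],[0.2,0,0,0,0,0],[0.2,0,0,0,0,0],[0,0,0,0,0,0],[0,0,0,0,0,0]]

```text
clock: 34.0
position: [0.5872, -0.1187, 0.2957]
ee_rot: [1.0, -0.028, -0.004, 0.0]
ft_force: [-2.4, -1.0, -8.2]
grip_width: 0.254
```

Call:
servo_tool:
  motion:
    - [[0.08,0,-0.03,0,0,0],[0.08,0,0,0,0,0],[0,0,0,0,0,0]]

```text
clock: 34.3
position: [0.5952, -0.1192, 0.2968]
ee_rot: [1.0, -0.028, -0.004, 0.0]
ft_force: [-0.2, -0.8, -10.2]
grip_width: 0.257
```

```bash
python3 wr.py w20 0.045; python3 -c "
from h import *
st()"
```

```text
t 34.30 p [ 0.5952 -0.1192  0.2968] psi -3.25 z [-0.009 -0.001 -1.   ] F [ -0.2  -0.8 -10.2] g 0.257
t 34.35 p [ 0.5952 -0.1192  0.2969] psi -3.25 z [-0.008 -0.    -1.   ] F [-0.6 -2.  -9. ] g 0.252
```

View pics/w20.png

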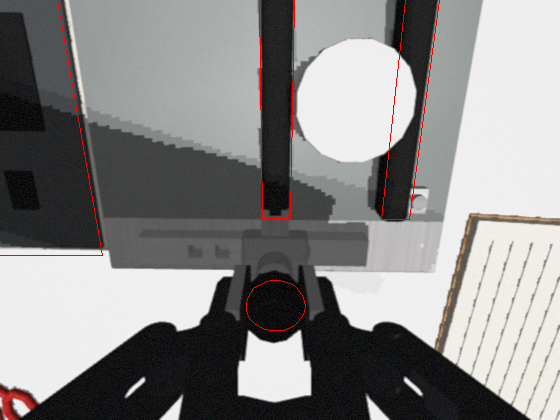

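Call:
servo_tool:
  motion:
    - [[0.01,0,0,0,0.1,0],[0,0,0,0,0,0]]

```text
clock: 34.55
position: [0.5955, -0.1193, 0.2969]
ee_rot: [1.0, -0.028, 0.0, 0.0]
ft_force: [-0.5, -2.3, -8.9]
grip_width: 0.247
```

```bash
python3 -c "
from h import *
st()"
```

```text
t 34.55 p [ 0.5955 -0.1193  0.2969] psi -3.26 z [ 0.001 -0.001 -1.   ] F [-0.5 -2.3 -8.9] g 0.247
```

Now 0.5955 as computed. Lower.

Call:
servo_tool:
  motion:
    - [[0,0,0.06,0,0,0],[0,0,0.05,0,0,0],[0,0,0.04,0,0,0],[0,0,0,0,0,0]]

```text
clock: 34.95
position: [0.5954, -0.1193, 0.2894]
ee_rot: [1.0, -0.028, 0.001, 0.0]
ft_force: [-1.7, -1.0, -7.1]
grip_width: 0.248
```

Call:
servo_tool:
  motion:
    - [[0,0,0,0,0,0],[0,0,0,0,0,0],[0,0,0,0,0,0],[0,0,0,0,0,0]]
  jaw: 110

```text
clock: 35.35
position: [0.5977, -0.119, 0.2926]
ee_rot: [1.0, -0.028, 0.005, 0.0]
ft_force: [-0.0, 0.6, -1.1]
grip_width: 0.572
```

```bash
python3 wr.py w21 0.045
```

```text
t 35.35 p [ 0.5977 -0.119   0.2926] psi -3.19 z [ 0.01 -0.   -1.  ] F [-0.   0.6 -1.1] g 0.572
```

View pics/w21.png

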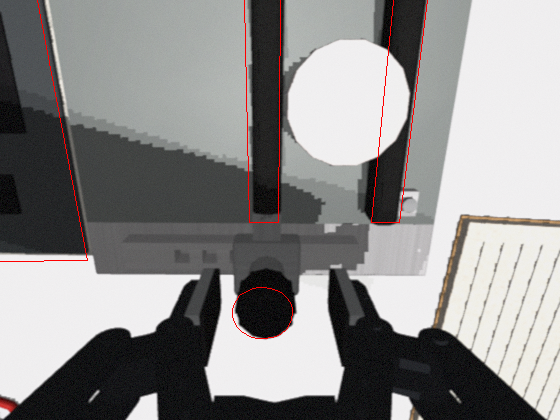

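Call:
servo_tool:
  motion:
    - [[-0.04,0,0,0,-0.1,0],[0,0,0,0,0,0],[0,0,0,0,0,0],[0,0,0,0,0,0],[0,0,0,0,0,0],[0,0,0,0,0,0]]
  jaw: 255
  force: 25

```text
clock: 36.0
position: [0.5955, -0.1189, 0.2931]
ee_rot: [1.0, -0.028, 0.0, -0.0]
ft_force: [0.1, -0.1, 1.1]
grip_width: 0.271
```

Call:
servo_tool:
  motion:
    - [[0.06,0,0,0,0,0],[0,0,0,0,0,0]]

```text
clock: 36.2
position: [0.597, -0.1193, 0.293]
ee_rot: [1.0, -0.028, -0.003, -0.001]
ft_force: [-2.8, 2.1, 4.5]
grip_width: 0.267
```

Call:
servo_tool:
  motion:
    - [[-0.1,0,0,0,0,0],[0,0,0,0,0,0]]

```text
clock: 36.4
position: [0.593, -0.1188, 0.2932]
ee_rot: [1.0, -0.028, -0.001, -0.001]
ft_force: [2.0, -1.7, -2.9]
grip_width: 0.268
```

```bash
python3 -c "
from h import *
st()"; python3 wr.py w22 0.045
```

```text
t 36.40 p [ 0.593  -0.1188  0.2932] psi -3.21 z [-0.001  0.001 -1.   ] F [ 2.  -1.7 -2.9] g 0.268
t 36.40 p [ 0.593  -0.1188  0.2932] psi -3.21 z [-0.001  0.001 -1.   ] F [ 2.  -1.7 -2.9] g 0.268
```

View pics/w22.png

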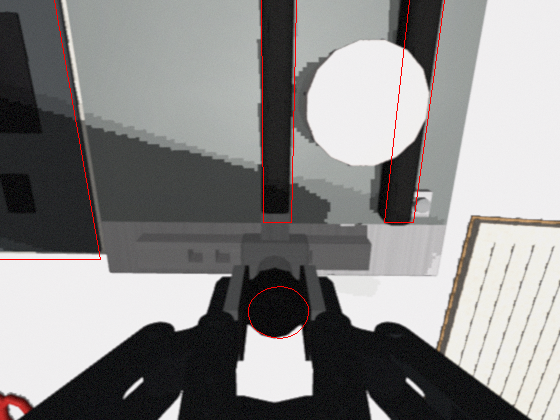

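Call:
servo_tool:
  motion:
    - [[-0.08,0,0,0,0,0],[0,0,0,0,0,0]]

```text
clock: 36.65
position: [0.5913, -0.1183, 0.2936]
ee_rot: [1.0, -0.027, 0.004, 0.001]
ft_force: [1.6, -0.3, -6.0]
grip_width: 0.263
```

```bash
python3 -c "
from h import *
st()"; python3 wr.py w23 0.045
```

```text
t 36.65 p [ 0.5913 -0.1183  0.2936] psi -3.14 z [ 0.008 -0.001 -1.   ] F [ 1.6 -0.3 -6. ] g 0.263
t 36.65 p [ 0.5913 -0.1183  0.2936] psi -3.14 z [ 0.008 -0.001 -1.   ] F [ 1.6 -0.3 -6. ] g 0.263
```

View pics/w23.png

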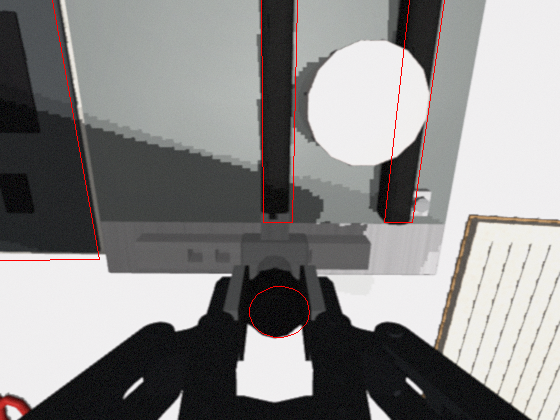

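Call:
servo_tool:
  motion:
    - [[-0.12,0,0,0,-0.1,0],[0,0,0,0,0,0]]

```text
clock: 36.9
position: [0.5895, -0.1176, 0.2947]
ee_rot: [1.0, -0.027, 0.007, 0.002]
ft_force: [2.7, -2.1, -6.6]
grip_width: 0.264
```

```bash
python3 -c "
from h import *
st()"
```

```text
t 36.90 p [ 0.5895 -0.1176  0.2947] psi -3.04 z [ 0.014 -0.005 -1.   ] F [ 2.7 -2.1 -6.6] g 0.264
```

Call:
servo_tool:
  motion:
    - [[0,0,0,0,0,0],[0,0,0,0,0,0],[0,0,0,0,0,0]]
  jaw: 110

```text
clock: 37.2
position: [0.5892, -0.1175, 0.2946]
ee_rot: [1.0, -0.026, 0.007, 0.002]
ft_force: [0.7, 0.1, -0.6]
grip_width: 0.568
```

```bash
python3 -c "
from h import *
st()"; python3 wr.py w24 0.045
```

```text
t 37.20 p [ 0.5892 -0.1175  0.2946] psi -3.04 z [ 0.013 -0.005 -1.   ] F [ 0.7  0.1 -0.6] g 0.568
t 37.20 p [ 0.5892 -0.1175  0.2946] psi -3.04 z [ 0.013 -0.005 -1.   ] F [ 0.7  0.1 -0.6] g 0.568
```

View pics/w24.png

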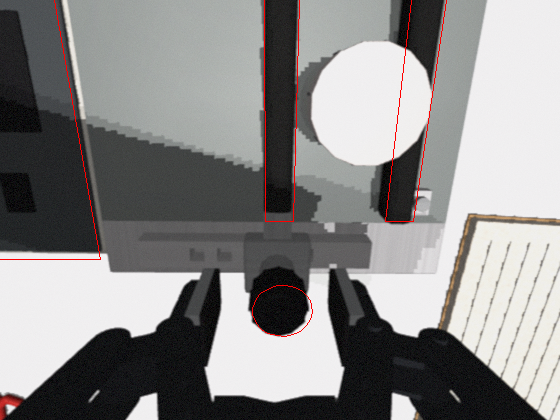

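Call:
servo_tool:
  motion:
    - [[0,0,-0.4,0,-0.1,0],[0,0,-0.6,0,-0.1,0],[0,0,-0.4,0,0,0]]

```text
clock: 37.55
position: [0.5874, -0.117, 0.3633]
ee_rot: [1.0, -0.027, -0.006, 0.002]
ft_force: [-0.8, 0.1, -0.9]
grip_width: 0.567
```

```bash
python3 - <<'E'
from h import *
T=np.load("T.npy"); k=s2w(T,(-.108,.045,.084)); print(k); st(); plan(k[0],k[1],.355,41.7)
E
```

```text
[0.4511252  0.08178908 0.084     ]
t 37.55 p [ 0.5874 -0.117   0.3633] psi -3.09 z [-0.013 -0.004 -1.   ] F [-0.8  0.1 -0.9] g 0.567
d [-0.1363  0.1988 -0.0083] rot [ -0.    0.8 -44.8] n 9
[[[-0.326,-0.425,0.021,-0.001,0.017,-0.995],[-0.288,-0.452,0.02,-0.001,0.017,-0.995],[-0.248,-0.475,0.02,-0.001,0.017,-0.995],[-0.206,-0.495,0.019,-0.001,0.017,-0.995],[-0.162,-0.511,0.019,-0.001,0.017,-0.995],[-0.117,-0.523,0.019,-0.001,0.017,-0.995],[-0.071,-0.531,0.019,-0.001,0.017,-0.995],[-0.025,-0.535,0.018,-0.001,0.017,-0.995],[0.021,-0.535,0.018,-0.001,0.017,-0.995]]]
```

Call:
servo_tool:
  motion:
    - [[-0.33,-0.42,0,0,0.02,-1],[-0.29,-0.45,0.02,0,0.02,-1],[-0.25,-0.48,0.02,0,0.02,-1],[-0.21,-0.5,0.02,0,0.02,-1],[-0.16,-0.51,0.02,0,0.02,-1],[-0.12,-0.52,0.02,0,0.02,-1],[-0.07,-0.53,0.02,0,0.02,-1],[-0.03,-0.53,0.02,0,0.02,-1],[0.02,-0.53,0.02,0,0.02,-1],[0,0,0,0,0,0],[0,0,0,0,0,0],[0,0,0,0,0,0]]

```text
clock: 38.75
position: [0.4414, 0.0831, 0.3579]
ee_rot: [0.929, 0.37, 0.002, 0.001]
ft_force: [0.4, -0.7, -0.8]
grip_width: 0.569
```

```bash
python3 wr.py w25 0.045;python3 - <<'E'
from h import *
c=cams.camera("top"); crop(c,"t5",205,115,345,245,5.5)
plan(.4511,.0818,.33,41.7)
E
```

```text
t 38.75 p [0.4414 0.0831 0.3579] psi 43.47 z [ 0.005  0.001 -1.   ] F [ 0.4 -0.7 -0.8] g 0.569
d [ 0.0095 -0.001  -0.0279] rot [ 0.2 -0.2  1.7] n 1
[[[0.122,0.144,0.56,0.034,-0.048,0.346]]]
```

View pics/w25.png

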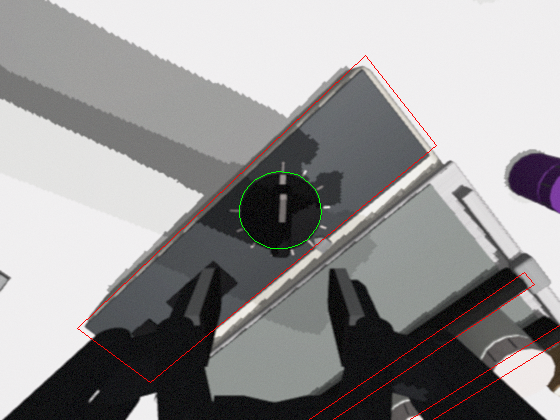

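View pics/t5.png

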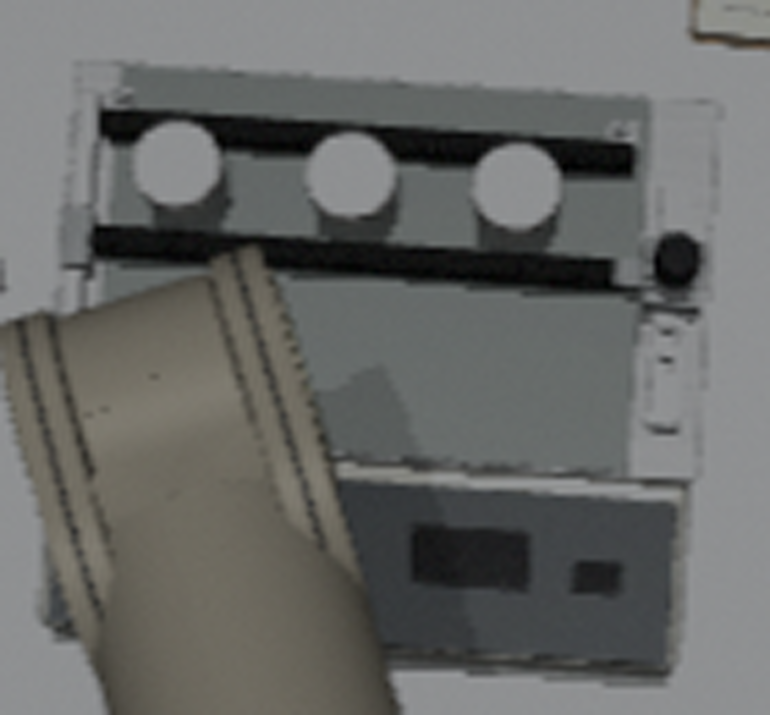

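```bash
python3 - <<'E'
from h import *
a=cv2.imread("pics/a_top.png",0); c=cams.camera("top"); b=cv2.cvtColor(c["color"],cv2.COLOR_RGB2GRAY)
T=np.load("T.npy")
# predicted pixel shift of knob & bar for 15 mm
for p in [(0.062,-.147,.1435),(.062,-.147,.1)]:
    q=list(p); q[0]-=.015; print("pred15",w2p(c,s2w(T,p))-w2p(c,s2w(T,q)))
def shift(box,pad=8):
    u0,v0,u1,v1=box; t=cv2.resize(a[v0:v1,u0:u1],None,fx=8,fy=8,interpolation=cv2.INTER_CUBIC); s=cv2.resize(b[v0-2:v1+14,u0-5:u1+5],None,fx=8,fy=8,interpolation=cv2.INTER_CUBIC)
    m=cv2.matchTemplate(s,t,cv2.TM_CCOEFF_NORMED); _,mx,_,l=cv2.minMaxLoc(m); print(mx,l[0]/8-5,l[1]/8-2)
shift((321,148,335,166)); shift((300,152,318,164)); shift((260,149,300,161))
E
```

```text
pred15 [ 0.29375954 -5.4223191 ]
pred15 [ 0.28658814 -5.26730313]
0.9740918278694153 -0.375 5.875
0.9181749224662781 -0.25 5.875
0.8759264945983887 -5.0 5.375
```

```bash
python3 - <<'E'
from h import *
import pickle
c=cams.camera("wrist"); pickle.dump(c,open("c.pkl","wb")); crop(c,"w25c",210,140,360,290,5)
st()
E
```

```text
t 38.95 p [0.4415 0.083  0.3579] psi 43.45 z [ 0.005  0.001 -1.   ] F [-0.3  0.1  0.4] g 0.570
```

View pics/w25c.png

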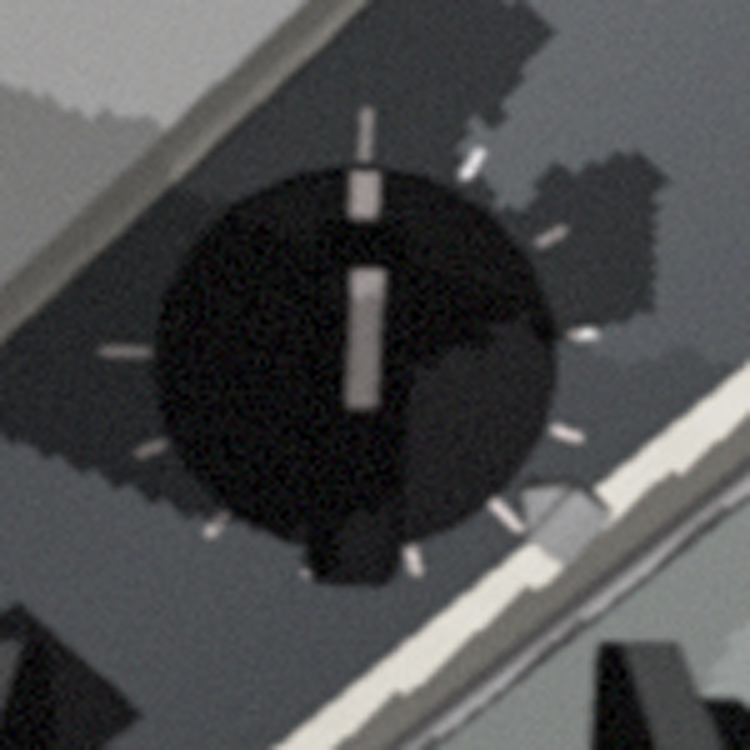

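```bash
python3 - <<'E'
from h import *
import pickle; c=pickle.load(open("c.pkl","rb")); T=np.load("T.npy")
D=s2w(T,(-.108,.045,0))
def w(u,v,z): return p2w(c,(u+.5)/5+209.5,(v+.5)/5+139.5,z)
for n,u,v,z in [("tick0",366,130,.0625),("t1",472,162,.0625),("t2",550,237,.0625),("t3",583,333,.0625),("t4",567,433,.0625),("t5",507,515,.0625),("t6",413,560,.0625),("t8",215,527,.0625),("t9",150,447,.0625),("t10",125,351,.0625),("tabc",566,523,.067),("tabL",530,505,.0645),("ptr_bar",366,340,.095),("ptr_end",365,195,.0675),("ptrb2",367,268,.0955)]:
    P=w(u,v,z); d=P-D; print(n,P.round(4),"r %.4f"%np.hypot(d[0],d[1]),"ang %.1f"%np.degrees(np.arctan2(d[1],d[0])))
E
```

```text
tick0 [0.4286 0.1086 0.0625] r 0.0350 ang 130.1
t1 [0.4439 0.1162 0.0625] r 0.0352 ang 101.9
t2 [0.4611 0.1161 0.0625] r 0.0358 ang 73.8
t3 [0.4763 0.1088 0.0625] r 0.0369 ang 47.0
t4 [0.4867 0.0952 0.0625] r 0.0380 ang 20.6
t5 [0.49   0.0783 0.0625] r 0.0391 ang -5.1
t6 [0.4845 0.0618 0.0625] r 0.0389 ang -30.9
t8 [0.4565 0.0437 0.0625] r 0.0385 ang -81.9
t9 [0.4393 0.047  0.0625] r 0.0367 ang -108.8
t10 [0.4255 0.0566 0.0625] r 0.0360 ang -135.5
tabc [0.4962 0.085  0.067 ] r 0.0452 ang 4.1
tabL [0.4907 0.0826 0.0645] r 0.0396 ang 1.2
ptr_bar [0.4437 0.0916 0.095 ] r 0.0123 ang 127.0
ptr_end [0.4346 0.102  0.0675] r 0.0261 ang 129.4
ptrb2 [0.4365 0.0993 0.0955] r 0.0228 ang 129.9
```

```bash
python3 - <<'E'
import numpy as np
from scipy.optimize import least_squares
P=np.array([[.4286,.1086],[.4439,.1162],[.4611,.1161],[.4763,.1088],[.4867,.0952],[.49,.0783],[.4845,.0618],[.4565,.0437],[.4393,.047],[.4255,.0566]]);k=np.array([0,1,2,3,4,5,6,8,9,10])
f=lambda q:(np.c_[q[0]+q[2]*np.cos(q[3]-np.radians(27)*k),q[1]+q[2]*np.sin(q[3]-np.radians(27)*k)]-P).ravel()
r=least_squares(f,[.45,.08,.036,2.3]);print(r.x,np.degrees(r.x[3]),np.abs(r.fun).max())
D=r.x[:2]
for n,p in dict(tab=(.4962,.085),tabL=(.4907,.0826),ptrend=(.4346,.102),bar2=(.4365,.0993)).items():
    d=np.array(p)-D; print(n,np.hypot(*d),np.degrees(np.arctan2(d[1],d[0])))
E
```

```text
[0.4529976  0.08066544 0.03671664 2.29023315] 131.22069347260106 0.00043036197109947577
tab 0.04341930280085129 5.7293920709900155
tabL 0.03775200084730319 2.9373417994929967
ptrend 0.028171527682123627 130.77244598840124
bar2 0.024888099318666285 131.51919938655502
```

```bash
python3 - <<'E'
from h import *
plan(.4530,.0807,.29,41.2,step=.025)
E
```

```text
d [ 0.0115 -0.0023 -0.0679] rot [ 0.2 -0.2  2.3] n 3
[[[0.043,0.062,0.453,0.011,-0.016,0.15],[0.045,0.062,0.453,0.011,-0.016,0.15],[0.046,0.062,0.453,0.011,-0.016,0.15]]]
```

Call:
servo_tool:
  motion:
    - [[0.06,0.09,0.2,0.01,-0.02,0.2],[0.06,0.09,0.4,0.01,-0.02,0.2],[0,0,0.4,0,0,0],[0,0,0.25,0,0,0],[0,0,0,0,0,0],[0,0,0,0,0,0]]

```text
clock: 39.55
position: [0.4547, 0.078, 0.2908]
ee_rot: [0.937, 0.349, 0.0, 0.001]
ft_force: [-0.0, 0.1, 0.3]
grip_width: 0.568
```

```bash
python3 - <<'E'
from h import *
st();plan(.4530,.0807,.249,41.2,step=.025)
c=cams.camera("wrist"); cv2.imwrite("pics/w26.png",c["color"][:,:,::-1])
E
```

```text
t 39.55 p [0.4547 0.078  0.2908] psi 40.85 z [ 0.001 -0.003 -1.   ] F [-0.   0.1  0.3] g 0.568
d [-0.0017  0.0027 -0.0418] rot [ 0.2  0.  -0.3] n 2
[[[0.005,-0.033,0.418,0.016,0.004,-0.034],[0.005,-0.032,0.418,0.016,0.004,-0.034]]]
```

View pics/w26.png

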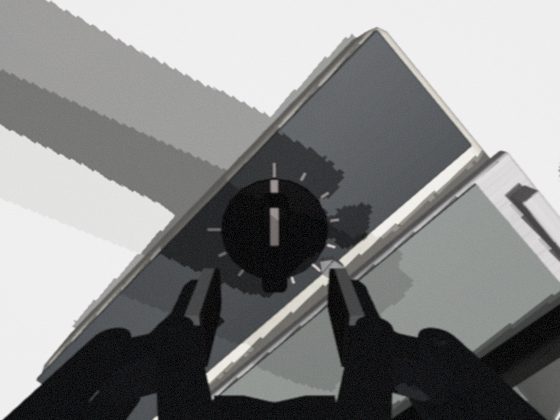

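Call:
servo_tool:
  motion:
    - [[0,-0.03,0.1,0.02,0,-0.03],[0,-0.03,0.2,0.02,0,-0.03],[0,0,0.25,0,0,0],[0,0,0.2,0,0,0],[0,0,0.05,0,0,0],[0,0,0,0,0,0]]
  jaw: 150

```text
clock: 40.2
position: [0.4529, 0.0807, 0.2483]
ee_rot: [0.936, 0.352, 0.001, -0.001]
ft_force: [0.5, 0.6, -0.3]
grip_width: 0.411
```

```bash
python3 - <<'E'
from h import *
st();plan(.4530,.0807,.249,41.2,step=.025)
c=cams.camera("wrist"); cv2.imwrite("pics/w27.png",c["color"][:,:,::-1])
E
```

```text
t 40.20 p [0.4529 0.0807 0.2483] psi 41.18 z [ 0.001  0.001 -1.   ] F [ 0.5  0.6 -0.3] g 0.411
d [0.0001 0.     0.0007] rot [-0.  -0.1 -0. ] n 1
[[[0.002,0.001,-0.015,-0.008,-0.016,-0.004]]]
```

View pics/w27.png

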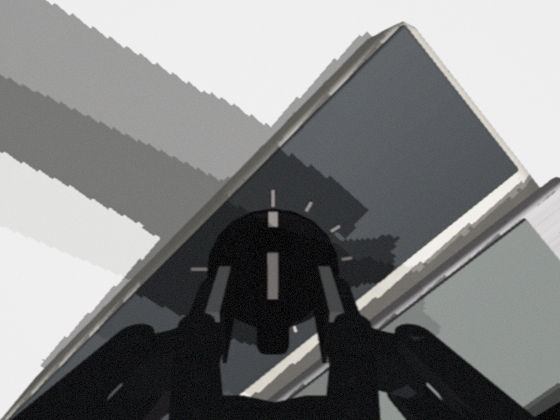

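Centred (pointer at u=273). Close and start turning.

Call:
servo_tool:
  motion:
    - [[0,0,0,0,0,0],[0,0,0,0,0,0],[0,0,0,0,0,0],[0,0,0,0,0,0]]
  jaw: 255
  force: 40

```text
clock: 40.65
position: [0.4527, 0.0803, 0.249]
ee_rot: [0.936, 0.352, 0.0, -0.001]
ft_force: [1.4, 0.5, -5.2]
grip_width: 0.154
```

Call:
servo_tool:
  motion:
    - [[0,0,0,0,0,0.5],[0,0,0,0,0,1],[0,0,0,0,0,1],[0,0,0,0,0,1],[0,0,0,0,0,1],[0,0,0,0,0,1],[0,0,0,0,0,0.5],[0,0,0,0,0,0]]

```text
clock: 41.45
position: [0.4525, 0.0802, 0.2489]
ee_rot: [0.996, 0.087, 0.0, -0.001]
ft_force: [-0.5, -1.0, -3.0]
grip_width: 0.154
```

```bash
python3 - <<'E'
from h import *
st();plan(.4530,.0807,.249,-84.5,step=.025)
print(status.get_obs()["torque"],status.get_obs()["joint_pos"])
E
```

```text
t 41.45 p [0.4525 0.0802 0.2489] psi 9.99 z [ 0.     0.001 -1.   ] F [-0.5 -1.  -3. ] g 0.154
d [0.0005 0.0005 0.0001] rot [-0.1  0.  94.5] n 19
[[[0.001,-0,-0,-0.001,0,0.995],[0.001,-0.001,-0,-0.001,0,0.995],[0.001,-0.001,-0,-0.001,0,0.995],[0.001,-0.001,-0,-0.001,0,0.995],[0,-0.001,-0,-0.001,0,0.995],[0,-0.001,-0,-0.001,0,0.995],[0,-0.001,-0,-0.001,0,0.995],[0,-0.001,-0,-0.001,0,0.995],[0,-0.001,-0,-0.001,0,0.995],[0,-0.001,-0,-0.001,0,0.995],[0,-0.001,-0,-0.001,0,0.995],[0,-0.001,-0,-0.001,0,0.995]]]
[[[-0,-0.001,-0,-0.001,0,0.995],[-0,-0.001,-0,-0.001,0,0.995],[-0,-0.001,-0,-0.001,0,0.995],[-0,-0.001,-0,-0.001,0,0.995],[-0,-0.001,-0,-0.001,0,0.995],[-0,-0.001,-0,-0.001,0,0.995],[-0,-0.001,-0,-0.001,0,0.995]]]
[-0.09223449 -0.17155649 -0.00702529] [-0.84874915  0.13272338  0.61366923  2.08738311 -0.09543752  0.94690639
 -0.00903133]
```

Works smoothly.

Call:
servo_tool:
  motion:
    - [[0,0,0,0,0,1],[0,0,0,0,0,1],[0,0,0,0,0,1],[0,0,0,0,0,1],[0,0,0,0,0,1],[0,0,0,0,0,1],[0,0,0,0,0,1],[0,0,0,0,0,1],[0,0,0,0,0,1],[0,0,0,0,0,0]]

```text
clock: 42.45
position: [0.4521, 0.0802, 0.2489]
ee_rot: [0.952, -0.307, 0.0, -0.001]
ft_force: [0.3, -0.9, -3.4]
grip_width: 0.151
```

```bash
python3 - <<'E'
from h import *
st();plan(.4530,.0807,.249,-84.5,step=.025)
print(status.get_obs()["joint_pos"])
E
```

```text
t 42.45 p [0.4521 0.0802 0.2489] psi -35.79 z [ 0.001  0.001 -1.   ] F [ 0.3 -0.9 -3.4] g 0.151
d [0.0009 0.0005 0.0001] rot [-0.1  0.  48.7] n 10
[[[0.001,-0.002,-0,-0.001,0.001,0.974],[0.001,-0.002,-0,-0.001,0.001,0.974],[0,-0.002,-0,-0.001,0.001,0.974],[0,-0.002,-0,-0.001,0.001,0.974],[0,-0.002,-0,-0.001,0.001,0.974],[-0,-0.002,-0,-0.001,0.001,0.974],[-0,-0.002,-0,-0.001,0.001,0.974],[-0,-0.002,-0,-0.001,0.001,0.974],[-0.001,-0.002,-0,-0.001,0.001,0.974],[-0.001,-0.002,-0,-0.001,0.001,0.974]]]
[-0.92009378  0.13688649  0.69117836  2.09096985 -0.10850209  0.94680655
 -0.79477432]
```

Call:
servo_tool:
  motion:
    - [[0,0,0,0,0,1],[0,0,0,0,0,1],[0,0,0,0,0,1],[0,0,0,0,0,1],[0,0,0,0,0,1],[0,0,0,0,0,1],[0,0,0,0,0,1],[0,0,0,0,0,1],[0,0,0,0,0,1],[0,0,0,0,0,0.6],[0,0,0,0,0,0],[0,0,0,0,0,0]]

```text
clock: 43.65
position: [0.4519, 0.0804, 0.2489]
ee_rot: [0.749, -0.662, 0.0, -0.001]
ft_force: [0.6, -0.6, -3.2]
grip_width: 0.152
```

```bash
python3 - <<'E'
from h import *
st();plan(.4530,.0807,.249,-84.5,step=.025)
E
```

```text
t 43.65 p [0.4519 0.0804 0.2489] psi -82.91 z [ 0.001  0.001 -1.   ] F [ 0.6 -0.6 -3.2] g 0.152
d [0.0011 0.0003 0.0001] rot [-0.   0.   1.6] n 1
[[[-0.002,-0.023,-0.001,-0.01,0.008,0.319]]]
```

Call:
servo_tool:
  motion:
    - [[0,0,0,0,0,0.32],[0,0,0,0,0,0],[0,0,0,0,0,0]]

```text
clock: 43.95
position: [0.4518, 0.0804, 0.2489]
ee_rot: [0.741, -0.671, -0.0, -0.001]
ft_force: [0.5, -0.4, -3.8]
grip_width: 0.158
```

Call:
servo_tool:
  motion:
    - [[0,0,0,0,0,0],[0,0,0,0,0,0],[0,0,0,0,0,0],[0,0,0,0,0,0]]
  jaw: 150

```text
clock: 44.35
position: [0.4525, 0.0807, 0.2498]
ee_rot: [0.741, -0.671, 0.0, -0.002]
ft_force: [0.0, -0.9, 1.0]
grip_width: 0.406
```

Call:
servo_tool:
  motion:
    - [[0,0,-0.3,0,0,0],[0,0,-0.7,0,0,0],[0,0,-0.7,0,0,0],[0,0,-0.5,0,0,0],[0,0,0,0,0,0],[0,0,0,0,0,0]]

```text
clock: 44.95
position: [0.452, 0.0801, 0.3637]
ee_rot: [0.741, -0.671, 0.0, -0.001]
ft_force: [-0.1, 0.5, -0.2]
grip_width: 0.41
```

```bash
python3 - <<'E'
from h import *
import pickle
st(); c=cams.camera("wrist"); pickle.dump(c,open("c.pkl","wb")); cv2.imwrite("pics/w28.png",c["color"][:,:,::-1])
D=w2p(c,[.453,.0807,.0625]); print(D); u,v=[int(max(0,t-70)) for t in D]; print(u,v); crop(c,"w28c",u,v,u+140,v+140,5)
E
```

```text
t 44.95 p [0.452  0.0801 0.3637] psi -84.31 z [ 0.002  0.001 -1.   ] F [-0.1  0.5 -0.2] g 0.410
[273.66623638 199.8772524 ]
203 129
```

View pics/w28.png

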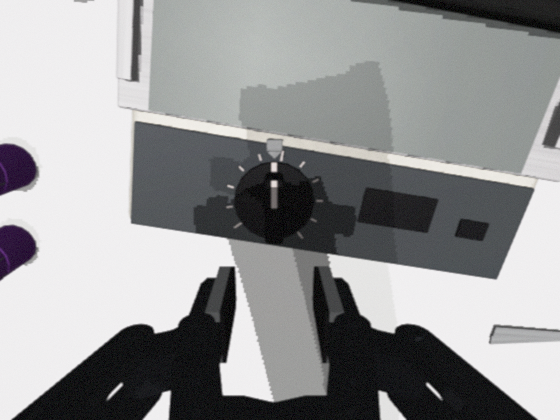

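View pics/w28c.png

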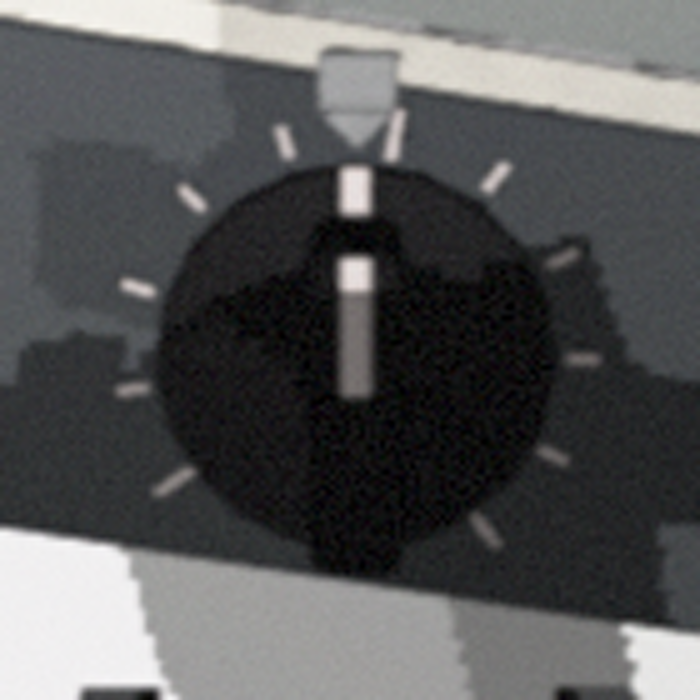

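```bash
python3 - <<'E'
from h import *
a=cv2.imread("pics/a_top.png",0); c=cams.camera("top"); b=cv2.cvtColor(c["color"],cv2.COLOR_RGB2GRAY); cv2.imwrite("pics/top6.png",c["color"][:,:,::-1])
cv2.imwrite("pics/s6.png",cams.camera("scene")["color"][:,:,::-1])
T=np.load("T.npy")
for y in (-.11,-.105,-.115):
  # columns along shaker x at given y, z=.1 
  xs=np.linspace(0.02,.125,421); uv=np.array([w2p(c,s2w(T,(x,y,.1))) for x in xs]).astype(np.float32)
  for n,i in (("before",a),("now",b)):
    p=cv2.remap(i,uv[:,:1],uv[:,1:],cv2.INTER_LINEAR).ravel().astype(float); t=(p.max()+p.min())/2*.75
    e=[round(xs[k]*1000,1) for k in range(len(p)-1) if (p[k]<t)!=(p[k+1]<t)]; print(y,n,e,p.min(),p.max())
E
```

```text
-0.11 before [np.float64(53.5), np.float64(70.2), np.float64(96.5), np.float64(114.2)] 9.0 104.0
-0.11 now [np.float64(36.8), np.float64(53.5), np.float64(97.0), np.float64(114.2)] 7.0 105.0
-0.105 before [np.float64(53.3), np.float64(70.0), np.float64(96.5), np.float64(114.2)] 8.0 104.0
-0.105 now [np.float64(36.3), np.float64(53.3), np.float64(96.8), np.float64(114.2)] 6.0 105.0
-0.115 before [np.float64(53.3), np.float64(70.2), np.float64(96.8), np.float64(114.0)] 5.0 113.0
-0.115 now [np.float64(36.8), np.float64(53.8), np.float64(96.5), np.float64(114.0)] 7.0 114.0
```

View pics/top6.png

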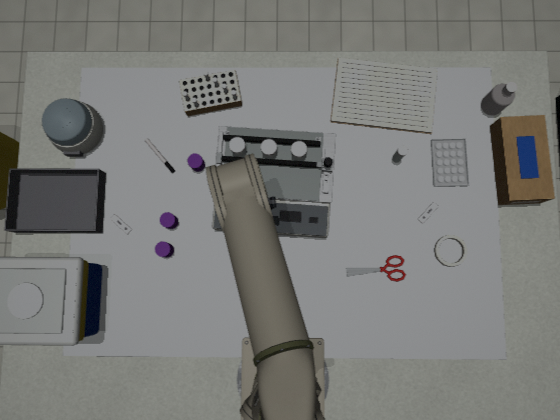

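View pics/s6.png

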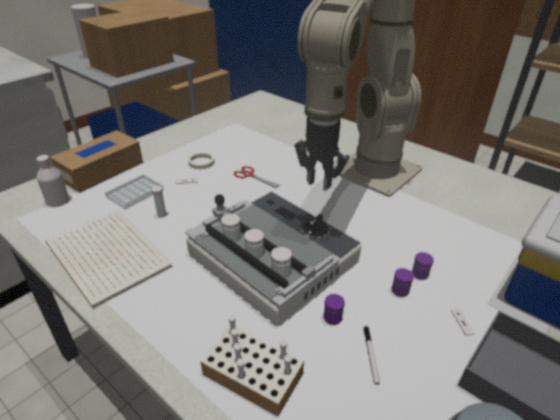

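```bash
python3 - <<'E'
from h import *
a=cv2.imread("pics/a_scene.png",0); b=cv2.imread("pics/s6.png",0); c=cams.camera("scene"); T=np.load("T.npy")
P=w2p(c,s2w(T,(.062,-.147,.132))); print(P)
for dx in (-.015,-.0165):
  for dz in (0,.005): print(dx,dz,(w2p(c,s2w(T,(.062+dx,-.147,.132+dz)))-P).round(2))
u,v=int(round(P[0])),int(round(P[1])); h=8
up=lambda i:cv2.resize(i,None,fx=8,fy=8,interpolation=cv2.INTER_CUBIC)
t=up(a[v-h:v+h,u-h:u+h]); s=up(b[v-h-15:v+h+15,u-h-15:u+h+20])
m=cv2.matchTemplate(s,t,cv2.TM_CCOEFF_NORMED); _,mx,_,l=cv2.minMaxLoc(m); print(mx,l[0]/8-15,l[1]/8-15)
crop(c,"sk",190,180,260,240,8)
E
```

```text
[213.73968514 202.46779166]
-0.015 0 [ 4.72 -2.44]
-0.015 0.005 [ 4.57 -4.07]
-0.0165 0 [ 5.18 -2.68]
-0.0165 0.005 [ 5.04 -4.31]
0.9984505772590637 5.25 -2.625
```

View pics/sk.png

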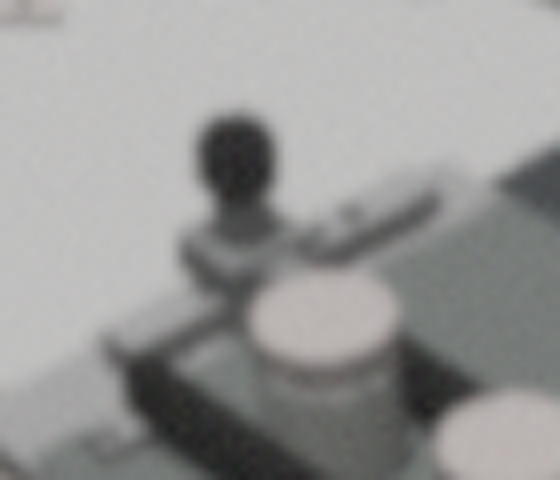

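The knob's shift matches a lift change of 0 and a slide of about 16.5 mm. The pin is therefore down in the 46 mm hole, resting at the edge of its play. Handing in.

```bash
python3 - <<'E'
from workcell import order
print(order.hand_in())
E
```

```text
the job is handed in; nothing more can be done
None
```

The shaker is ready and the job is handed in; the robot clock read about 45 s of the 210 s at my last check. The hand-in gave no verdict.

**What I did:** I lifted the plunger and slid the clamp bar to the wide-open hole. I then stood the three white jars in a row between the bars and left the purple lookalikes alone. The left jar had been knocked a few centimetres aside, so I measured it again before picking it up. After that I closed the clamp bar to the 46 mm hole, let the plunger drop, and turned the dial about 125° clockwise.

**Last checks:**
- **Jars:** all three look upright between the bars in the top and scene views, and I saw no other white jars on the bench.
- **Dial:** the pointer is within about 1° of the tab's tip in the wrist view.
- **Plunger:** the knob's height matches its locked starting height to within about 0.3 mm, so it is down in a hole.
- **Bystanders:** none looks moved in the pictures; I did not measure them. The gripper is clear of everything.

**What disagreed:**
- **Clamp position:** the bar moved about 16.5 mm from its starting hole instead of the nominal 15 mm. That puts the clamp at about 43.5 to 44 mm, at one edge of the pin's play but inside the allowed 42.5 to 47.5 mm.
- **Pull test on the knob:** moving it sideways met only 2 to 3 N, and the knob gave a little more than the pin's 2 mm of play should allow. The test was not conclusive on its own, so I relied on the image check.
- **First jar placement:** I pressed it briefly onto the mat with about 50 N at the wrist, through the held jar. The wrist limit is 120 N.

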